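Find the binding lid of the twin contact grill

TASK

The grill is cold, and one of its two lids binds at the hinge. Swing both lids up by their grip bars, easing off where one binds rather than forcing it (never more than about 20 N on a bar), so that the free one stands fully open and the other as far up as it will go; only then swing the binding lid fully shut again and leave the free one fully open. Let go of both, and leave the things around the grill where they are.

Things in the scene. Friction and masses are not known exactly. Their poses are not given: they have to be found in the camera images.
- lid_left (a joint): angle of the grill's left lid: 0 = shut, grows as its front edge swings up, 1.15 = fully open at its stop. Found ajar. 0.4 to 0.65 kg, spring-balanced; hinge friction holds it where left; a free lid moves with 1 to 5 N at the bar. One of the two lids (unknown which) stops dead on an unseen obstruction in the hinge housing, somewhere between 0.45 and 0.85; below that it moves as freely as the other
- left_bar (a point): middle of the left lid's grip bar: black, round, 20 mm in diameter, 190 mm long, level, parallel to the hinge, 45 mm clear of the lid's edge on two rods 85 mm either side of this point. Rides a 260 mm radius about the hinge line, at hinge height when shut; pinched from above it can pivot between the pads. Axes turn with the lid: y along the bar, x to the hinge
- flex_left (a joint): how far the left grip bar's spring arms give, as an angle of the bar about the hinge line relative to its lid: 0 = unloaded, positive when the bar is pulled up, negative when pushed down; 0.0043 rad per N along the arc (1.1 mm at the bar), so 20 N gives 0.087
- left_hinge (a point): point on the left lid's hinge line, 105 mm above the counter, straight behind the left bar's middle; does not move with the lid. Axes are the grill's: x away from the bars to the rear, y along the hinge to the left, z up
- lid_right (a joint): angle of the grill's right lid: 0 = shut, grows as its front edge swings up, 1.15 = fully open at its stop. Found ajar. 0.4 to 0.65 kg, spring-balanced; hinge friction holds it where left; a free lid moves with 1 to 5 N at the bar. One of the two lids (unknown which) stops dead on an unseen obstruction in the hinge housing, somewhere between 0.45 and 0.85; below that it moves as freely as the other
- right_bar (a point): middle of the right lid's grip bar: black, round, 20 mm in diameter, 190 mm long, level, parallel to the hinge, 45 mm clear of the lid's edge on two rods 85 mm either side of this point. Rides a 260 mm radius about the hinge line, at hinge height when shut; pinched from above it can pivot between the pads. Axes turn with the lid: y along the bar, x to the hinge
- flex_right (a joint): how far the right grip bar's spring arms give, as an angle of the bar about the hinge line relative to its lid: 0 = unloaded, positive when the bar is pulled up, negative when pushed down; 0.0043 rad per N along the arc (1.1 mm at the bar), so 20 N gives 0.087
- right_hinge (a point): point on the right lid's hinge line, 105 mm above the counter, straight behind the right bar's middle; does not move with the lid. Axes are the grill's: x away from the bars to the rear, y along the hinge to the left, z up
- grill: twin contact grill, steel, 500 mm wide, fixed; origin on the counter, 130 mm in front of the hinge line and midway between the lids; x to its rear, y left, z up. Two lids side by side, each 215 mm wide, 175 deep, 36 thick, middles 125 mm left and right. Body below the lids 90 mm high, ends 50 mm behind the shut bars (low dial knobs on its front); closed hinge housing behind, 131 mm high
- shaker_mid (a point): round aluminium seasoning shaker, 46 mm across, 82 mm tall, standing on the counter in front of the grill, between the two grip bars; the point is half-way up. A bystander: leave it where it stands
- oil_mid (a point): yellow plastic oil bottle, 54 mm across, 170 mm tall, at the grill's left side; the point is half-way up. Bystander
- sauce_mid (a point): red plastic sauce bottle, 54 mm across, 170 mm tall, at the grill's right side; the point is half-way up. Bystander
- bowl_mid (a point): steel bowl, 120 mm across, 50 mm tall, at the grill's right side towards the back; the point is half-way up on its axis. Bystander
- turner_mid (a point): flat turner (spatula), 240 mm long, lying on the counter in front of the grill to the right. Bystander
- cup_mid (a point): paper-coloured cup, 76 mm across, 95 mm tall, at the grill's left side towards the back; the point is half-way up on its axis. Bystander
- scraper_mid (a point): hand scraper with a black handle and a steel blade, 150 mm long, 20 mm high, lying on the counter in front of the grill to the left. Bystander

How it is judged:
By the outcome, as a careful person would: the job done as asked, in the order asked, and still so for the second after the job is handed in, with the robot touching nothing.
It also fails if it takes over 72 s, if anything falls off the work surface, if the arm or the gripper's body presses on something with over 40 N, if the wrist force passes 120 N, or if a joint passes its speed limit or range.

ROBOT

A 7-joint arm with a two-finger parallel gripper is mounted at the origin on the work surface. World frame = base frame: x ahead of the robot, y to its left, z up, the work surface at z = 0. Lengths are in m, angles in degrees, forces in N, time in s.
With the tool pointing down it reaches from about 0.4 to 0.85 m from the base axis. Payload 4.5 kg.
Tool frame: the origin (TCP) lies on the centre line of the jaws, within the pads' length; the fingertips stand 19 mm ahead of it and the grasp point (between the pads) is the TCP; y points along the fingers, x is the direction in which the jaws open and shut, and the axes are right-handed (so a half turn about y gives the same grasp; the last joint's range is limited). The gripper opens to 88 mm and grips with 3 to 60 N. Pads are 18 mm wide; open, the fingers measure 123 mm over their backs; the gripper's body (75 mm by 187 mm) begins 45 mm behind the grasp point.
Start: joints at [-63.724, 39.483, -11.15, 89.685, 9.013, 51.709, -12.324], TCP at [0.258, 0.569, 0.258] pointing down, gripper open.
Joint ranges: [-172.22, 172.22], [-26.19, 119.32], [-84.43, 86.54], [7.71, 146.69], [-57.33, 237.33], [2.42, 119.75], [-152.13, 152.13]. Speed limits (degrees/s): [147.25, 147.25, 180, 180, 180, 180, 180].

INTERFACE

Orientations are given as [roll, pitch, yaw] about the fixed x, y, z axes, in that order (R = Rz(yaw) Ry(pitch) Rx(roll)).
In Python, from bench import * gives the robot as it stands.
- The arm moves only by the tool jog_arm, never from a script. Its argument "series" is a list of rows, each an object with "slide": the shift along the tool's x, y, z in mm, a list of three; "turn": the turn about the tool's y in rad. In form: [{"slide": [tx, ty, tz], "turn": turn}, ...]. A call has 1 to 5 rows; each row is the pose to reach, as a shift and turn from the pose commanded when the call began, along the tool's axes at that moment; what a row does not reach only later rows make up. A row lasts 1/8 s, in which the tool goes at most 62.5 mm and 10.7 degrees, less where a joint would pass 70% of its speed; a pose out of reach is approached as far as the arm can. A call with a gripper value outside its range is refused whole. "grip" is the closure, from 0 (fully open) to 1 (shut), set as the call begins (left out, the last holds). The fingers move at their own pace and stop on an object; "newtons" is the grip in N (left out, the last holds). Time passes only in rows, so rows that repeat a pose let the fingers close. It gives the time, the measured TCP pose, the force and the opening at its end, in the units of the state.
- get_obs(): the state, without advancing time (a new reading comes with each control period).
- camera(name): name is "scene" or "top" or "wrist"; returns the picture (420x560x3 uint8, blue, green, red); there is no depth.
- camera_model(name): a dict with "camera_matrix" (3x3 intrinsics, pixels), "k1" (the pictures are not rectified: a ray, as slopes to the right and down, at radius r is drawn at 1 + k1 r^2 times it, then the intrinsics apply), "R" (3x3) and "t" (3): a world point X has camera coordinates R X + t; the wrist camera has in their place "tool_from_camera" (4x4, takes a point from camera to tool coordinates, whose origin is the TCP and whose axes are the tool frame's). Camera axes: x right, y down, z forward; pixel columns grow to the right and rows downward; lengths in m; the calibration is good to about 2 mm. A picture is of the moment at which its call begins: read the wrist's pose just before it. camera_model takes no time and is no camera call.
- close_job(): hands the job in, once; it reports no verdict.
The state is a dict: "clock": time; "joint_pos": joint angles; "joint_velocities": joint speeds; "tau": joint torques, N m; "tool_pos": TCP position; "eef_rot": TCP orientation; "contact_force": force on the tool from outside, world axes, zero at the start; "wrist_torque": the same for the moment, N m; "finger_gap": finger opening in m.
Only numpy, scipy, OpenCV 4.12 (cv2) and the standard library are available. Lean on these libraries where they do the work, as an engineer would, in place of code of your own. Each camera call takes 0.05 s, during which the arm holds its last target.

## Working session

There is one attempt and no reset: what is moved stays moved. The work goes in short steps, Python scripts to look and compute and a tool call to move; the robot and the scene stay as the last step left them, time stands still between calls to the robot, and variables do not carry over. Pictures are saved under pics/ and viewed, and the job is handed in when it is done.

Besides the shell and the picture viewer there is one more tool, called after "Call:" as name(argument=value, ...) on one line, values as JSON. jog_arm: Moves the arm, as the interface text tells. Its arguments: {"type":"object","properties":{"series":{"type":"array","items":{"type":"object","properties":{"slide":{"type":"array","items":{"type":"number"}},"turn":{"type":"number"}}}},"grip":{"type":"number"},"newtons":{"type":"number"}},"required":["series"]}

```bash
ls; mkdir -p pics; python3 - <<'E'
from bench import *
import cv2
print(get_obs())
for n in ["scene","top"]:
    cv2.imwrite(f"pics/{n}0.png",camera(n)); m=camera_model(n); print(n,m)
print(camera_model("wrist"))
E
```

```text
pics
{'clock': 0.0, 'joint_pos': array([-63.72377753,  39.53374379, -11.14574753,  89.74276513,
         9.01263466,  51.70938732, -12.32050495]), 'joint_velocities': array([-0.05211476, -0.01231415,  0.10354057, -0.06591175,  0.03142658,
        0.09144168,  0.04943558]), 'tau': array([-4.43643739e-04, -5.27554500e+01, -1.26628183e+00, -1.53425664e+01,
       -5.25089842e-02,  6.69407294e-03,  1.65376450e-04]), 'tool_pos': array([0.25738514, 0.56890361, 0.2569141 ]), 'eef_rot': array([-90.0068239 ,   0.10374362,  65.6694724 ]), 'contact_force': array([-0.33259214, -0.61756942,  0.35680494]), 'wrist_torque': array([-0.00547547, -0.01398827, -0.02006324]), 'finger_gap': 0.08787374776884037}
scene {'camera_matrix': array([[381.35847789,   0.        , 281.73119815],
       [  0.        , 381.35847789, 207.92397281],
       [  0.        ,   0.        ,   1.        ]]), 'k1': 0.006759455803165111, 'R': array([[ 0.83297248,  0.55326826, -0.00714684],
       [ 0.3844499 , -0.58800097, -0.7116552 ],
       [-0.39793859,  0.59004159, -0.70249256]]), 't': array([-0.46800767, -0.14394929,  1.28
[... 278 characters left out ...]
.98576216,  0.00621131, -0.16803088],
       [ 0.16800927, -0.00385398, -0.98577788]]), 't': array([0.02396808, 0.5903803 , 1.24132182])}
{'camera_matrix': array([[355.06405521,   0.        , 279.64675222],
       [  0.        , 355.06405521, 213.66239532],
       [  0.        ,   0.        ,   1.        ]]), 'k1': 0.003229885421645704, 'tool_from_camera': array([[ 9.99999862e-01,  3.98393904e-04,  3.43031433e-04,
        -9.92504052e-05],
       [-1.95491029e-04, -3.23916027e-01,  9.46085815e-01,
        -1.26761896e-01],
       [ 4.88028201e-04, -9.46085751e-01, -3.23915905e-01,
         8.42768931e-02],
       [ 0.00000000e+00,  0.00000000e+00,  0.00000000e+00,
         1.00000000e+00]])}
```

View pics/scene0.png

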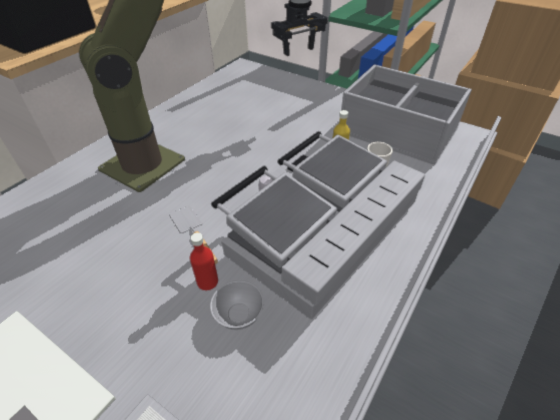

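View pics/top0.png

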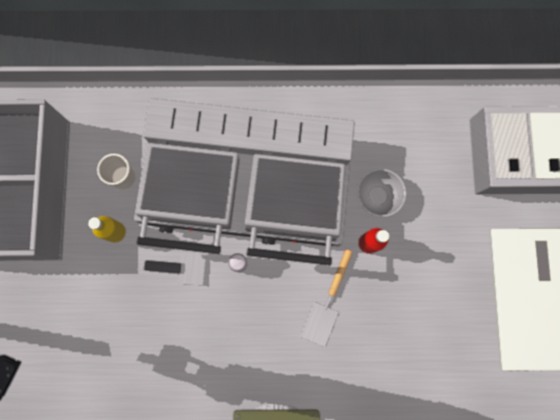

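```bash
cat > h.py <<'E'
import numpy as np, cv2
from bench import *
def ray(n,uv):
    m=camera_model(n); K=m["camera_matrix"]
    d=np.array([(uv[0]-K[0,2])/K[0,0],(uv[1]-K[1,2])/K[1,1]])
    s=d.copy()
    for _ in range(10): s=d/(1+m["k1"]*(s@s))
    v=np.array([s[0],s[1],1.])
    if "R" in m:
        R=m["R"];t=m["t"]; o=-R.T@t; v=R.T@v
    return o,v/np.linalg.norm(v)
def onz(n,uv,z):
    o,v=ray(n,uv); return o+v*(z-o[2])/v[2]
def tri(a,b):
    A=np.zeros((3,3));c=np.zeros(3)
    ds=[]
    for n,uv in ((a),(b)):
        o,v=ray(n,uv); P=np.eye(3)-np.outer(v,v); A+=P;c+=P@o; ds.append((o,v))
    X=np.linalg.solve(A,c)
    return X,[np.linalg.norm((np.eye(3)-np.outer(v,v))@(X-o))*1000 for o,v in ds]
def proj(n,X):
    m=camera_model(n);p=m["R"]@np.asarray(X)+m["t"];s=p[:2]/p[2];s=s*(1+m["k1"]*(s@s))
    K=m["camera_matrix"];return s*[K[0,0],K[1,1]]+K[:2,2]
E
python3 - <<'E'
import cv2
a=cv2.imread("pics/top0.png")[90:360,70:420]; cv2.imwrite("pics/top0z.png",cv2.resize(a,None,fx=2.2,fy=2.2,interpolation=cv2.INTER_CUBIC))
a=cv2.imread("pics/scene0.png")[100:310,150:430]; cv2.imwrite("pics/scene0z.png",cv2.resize(a,None,fx=2.8,fy=2.8,interpolation=cv2.INTER_CUBIC))
for n in ("top0","scene0"):
    im=cv2.imread(f"pics/{n}.png"); g=im.max(2); m=(g<45).astype('uint8')
    k,l,s,c=cv2.connectedComponentsWithStats(m)
    for i in range(1,k):
        if s[i,4]>60: 
            r=cv2.minAreaRect(cv2.findNonZero((l==i).astype('uint8'))); print(n,s[i],r)
E
```

```text
top0 [510 160   8  11  73] ((513.5, 165.0), (10.0, 7.0), 90.0)
top0 [550 160   9  10  76] ((554.0, 164.5), (8.0, 9.0), 0.0)
top0 [  0 356  20  43 446] ((9.499998092651367, 376.9999694824219), (18.999996185302734, 41.99999237060547), 0.0)
scene0 [   0    0   95   53 3907] ((47.0, 26.0), (52.0, 94.0), 90.0)
scene0 [272   1  55  54 897] ((296.34613037109375, 22.26923370361328), (42.43456268310547, 52.9738655090332), 56.3099365234375)
scene0 [309  30   7  19  74] ((311.1849365234375, 38.84717559814453), (4.607213020324707, 18.42885398864746), 10.619654655456543)
scene0 [ 95  55  37  34 935] ((113.0, 71.5), (33.0, 36.0), 90.0)
scene0 [111 132  41  12 100] ((131.54647827148438, 138.64303588867188), (7.3675761222839355, 40.4474983215332), 81.46923065185547)
scene0 [279 136  39  28 106] ((298.5108947753906, 149.8089141845703), (3.6044540405273438, 46.01239776611328), 57.7243537902832)
scene0 [212 168  52  40 282] ((238.56698608398438, 187.51156616210938), (5.430434703826904, 62.425960540771484), 54.78240966796875)
```

View pics/top0z.png

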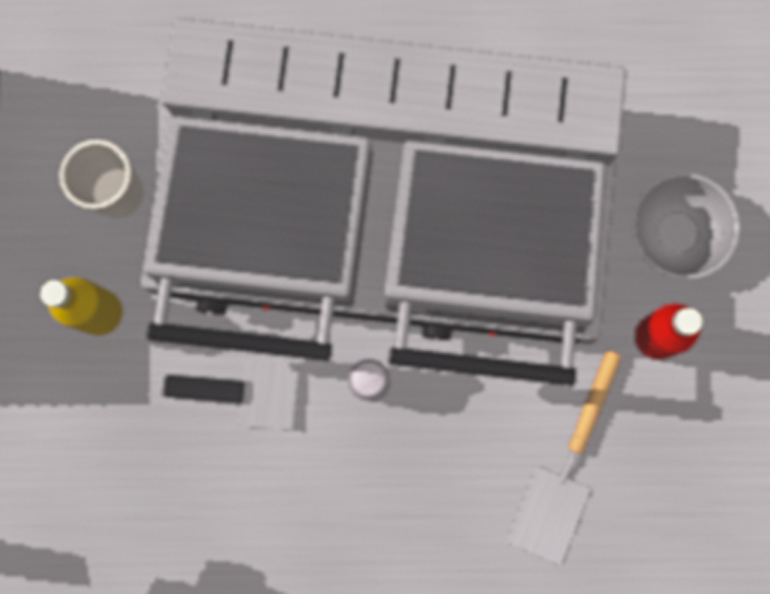

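View pics/scene0z.png

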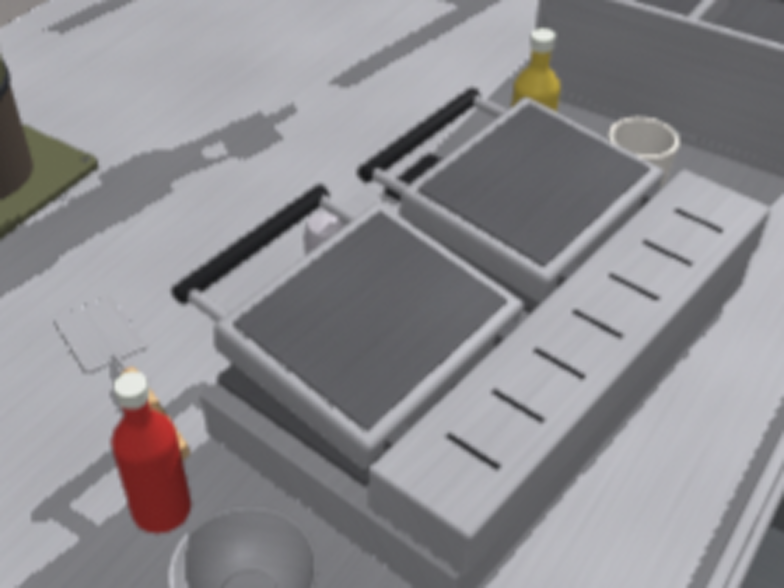

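```bash
cat > bars.py <<'E'
from h import *
def bars(tag_top,tag_scene,rois=None,th=70):
    pass
E
python3 - <<'E'
from h import *
z=lambda s,ox,oy,p:(np.array(p,float)+.5)/s-.5+[ox,oy]
T=lambda p:z(2.2,70,90,p); S=lambda p:z(2.8,150,100,p)
prs={"L+":((150,332),(473,96)),"L-":((330,351),(366,172)),"R+":((391,356),(322,193)),"R-":((575,377),(181,293))}
P={}
for k,(t,s) in prs.items():
    X,e=tri(("top",T(t)),("scene",S(s)));P[k]=X;print(k,X.round(4),np.round(e,1))
for a in "LR":
    d=P[a+"+"]-P[a+"-"];m=(P[a+"+"]+P[a+"-"])/2
    print(a,m.round(4),"len",np.linalg.norm(d),"yaw",np.degrees(np.arctan2(-d[0],d[1])),"ang",np.degrees(np.arcsin((m[2]-.105)/.26)))
# housing top edges
for p in [(180,18),(625,68),(165,103),(615,156)]: print("house",onz("top",T(p),.131).round(4))
for p in [(145,285),(595,340)]: print("bodyfront",onz("top",T(p),.09).round(4))
print("shaker",tri(("top",T((368,378))),("scene",S((322,220)))),onz("top",T((368,378)),.082))
for n,p,zz in (("oil",(55,293),.17),("sauce",(687,320),.17),("turner top",(612,355),.01),("scr",(205,389),.015),("turnerblade",(548,515),0)): print(n,onz("top",T(p),zz).round(3))
E
```

```text
L+ [0.4932 0.3126 0.1276] [0.7 0.7]
L- [0.473  0.1275 0.1332] [0.7 0.7]
R+ [0.4657 0.064  0.146 ] [0.4 0.4]
R- [ 0.4443 -0.1201  0.1491] [1.2 1.2]
L [0.4831 0.22   0.1304] len 0.18627470982177155 yaw -6.216519044259138 ang 5.6151537593352705
R [ 0.455  -0.0281  0.1475] len 0.18536729761323728 yaw -6.636875903111047 ang 9.415385380391355
house [0.832  0.2915 0.131 ]
house [ 0.7732 -0.1857  0.131 ]
house [0.7372 0.3046 0.131 ]
house [ 0.6765 -0.1718  0.131 ]
bodyfront [0.548  0.3292 0.09  ]
bodyfront [ 0.4859 -0.1507  0.09  ]
shaker (array([0.44628173, 0.08950664, 0.08518634]), [np.float64(1.7228123246720919), np.float64(1.7228123246719953)]) [0.44777391 0.0908124  0.082     ]
oil [0.529 0.399 0.17 ]
sauce [ 0.498 -0.232  0.17 ]
turner top [ 0.476 -0.181  0.01 ]
scr [0.441 0.277 0.015]
turnerblade [ 0.3   -0.105  0.   ]
```

Call:
jog_arm(series=[{"slide": [-22,2,-35],"turn": 0.12},{"slide": [-54,5,-84],"turn": 0.3},{"slide": [-86,8,-134],"turn": 0.48},{"slide": [-118,11,-183],"turn": 0.66},{"slide": [-150,14,-232],"turn": 0.84}], grip=0.6, newtons=25)

```text
clock: 0.72
tool_pos: [0.4078, 0.3354, 0.2435]
eef_rot: [-90.0, 0.0, 17.2]
contact_force: [1.1, 1.6, -0.5]
finger_gap: 0.0405
```

```bash
cat >> h.py <<'E'
from scipy.spatial.transform import Rotation as Ro
def toolslide(X,yaw=None,o=None):
    o=o or get_obs(); R=Ro.from_euler("xyz",o["eef_rot"],degrees=True).as_matrix()
    s=R.T@(np.array(X)-o["tool_pos"])*1000
    print("pos",o["tool_pos"].round(4),"rot",o["eef_rot"].round(2),"F",o["contact_force"].round(2),"gap",round(o["finger_gap"],4),"t",o["clock"])
    print("slide mm",s.round(1),"turn", None if yaw is None else round(-np.radians(yaw-o["eef_rot"][2]),3))
E
python3 -c "
from h import *
toolslide([.4831,.22,.235],-7)"
```

```text
pos [0.4078 0.3354 0.2435] rot [-9.001e+01  1.000e-02  1.720e+01] F [ 1.09  1.6  -0.52] gap 0.0405 t 0.725
slide mm [  37.7    8.5 -132.5] turn 0.422
```

Call:
jog_arm(series=[{"slide": [15,3,-50],"turn": 0.15},{"slide": [30,6,-100],"turn": 0.3},{"slide": [38,8,-133],"turn": 0.422},{"slide": [38,8,-133],"turn": 0.422}])

```text
clock: 1.23
tool_pos: [0.4847, 0.2185, 0.2354]
eef_rot: [-90.1, -0.0, -7.0]
contact_force: [-0.2, 0.6, 0.2]
finger_gap: 0.0353
```

```bash
python3 -c "
from h import *
toolslide([.4831,.22,.235],-7)
cv2.imwrite('pics/w1.png',camera('wrist'))
toolslide([.4831,.22,.235],-7)"
```

```text
pos [0.4847 0.2185 0.2354] rot [-9.013e+01 -3.000e-02 -6.990e+00] F [-0.25  0.6   0.17] gap 0.0353 t 1.225
slide mm [-1.8  0.4  1.3] turn 0.0
pos [0.4836 0.2209 0.2354] rot [-9.003e+01  3.000e-02 -6.730e+00] F [-0.38 -0.11  0.17] gap 0.0355 t 1.275
slide mm [-0.4  0.4 -1. ] turn 0.005
```

View pics/w1.png

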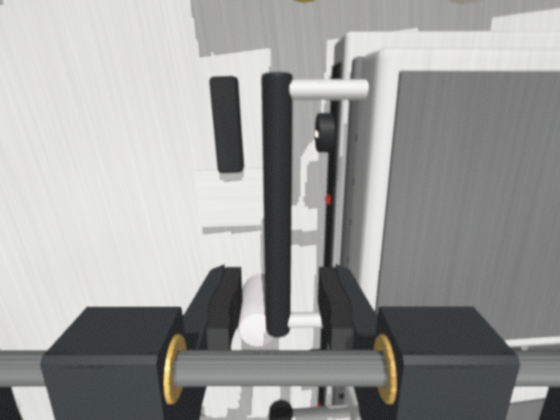

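```bash
cat >> h.py <<'E'
def wristpt(uv,z,o):
    m=camera_model("wrist");K=m["camera_matrix"];d=np.array([(uv[0]-K[0,2])/K[0,0],(uv[1]-K[1,2])/K[1,1]]);s=d.copy()
    for _ in range(10): s=d/(1+m["k1"]*(s@s))
    T=m["tool_from_camera"];R=Ro.from_euler("xyz",o["eef_rot"],degrees=True).as_matrix()
    v=R@T[:3,:3]@np.array([s[0],s[1],1]);c=R@T[:3,3]+o["tool_pos"]
    return c+v*(z-c[2])/v[2]
E
python3 -c "
from h import *
o=get_obs(); o['tool_pos']=np.array([.4843,.2195,.2354]);o['eef_rot']=np.array([-90,0,-7.])
for z in (.125,.1304,.135):
  a=[wristpt(p,z,o) for p in ((278,73),(278,336))]
  print(z,a[0].round(4),a[1].round(4),(a[0]+a[1])/2,np.linalg.norm(a[0]-a[1]))
print(wristpt((315,132),.05,o))
"
```

```text
0.125 [0.4953 0.3145 0.125 ] [0.4712 0.1202 0.125 ] [0.48324618 0.2173938  0.125     ] 0.19579186045512129
0.1304 [0.4953 0.3143 0.1304] [0.4718 0.1244 0.1304] [0.48351022 0.2193483  0.1304    ] 0.1913338305809913
0.135 [0.4953 0.3141 0.135 ] [0.4722 0.128  0.135 ] [0.48373514 0.22101325 0.135     ] 0.1875362495771028
[0.5212351  0.26735122 0.05      ]
```

Call:
jog_arm(series=[{"slide": [0,30,0],"turn": 0},{"slide": [0,65,0],"turn": 0},{"slide": [0,92,0],"turn": 0},{"slide": [0,104,0],"turn": 0},{"slide": [0,104,0],"turn": 0}])

```text
clock: 1.9
tool_pos: [0.4827, 0.2227, 0.1314]
eef_rot: [-90.0, 0.1, -6.5]
contact_force: [-0.4, -0.0, 0.5]
finger_gap: 0.0352
```

Call:
jog_arm(series=[{"slide": [0,0,0],"turn": 0},{"slide": [0,0,0],"turn": 0},{"slide": [0,0,0],"turn": 0}], grip=1.0, newtons=25)

```text
clock: 2.28
tool_pos: [0.484, 0.2223, 0.1324]
eef_rot: [-89.9, -0.1, -6.6]
contact_force: [0.3, 0.4, -0.0]
finger_gap: 0.0191
```

```bash
python3 -c "
from h import *
toolslide([.4831,.22,.131],-7)
cv2.imwrite('pics/s2.png',cv2.resize(camera('scene')[80:310,150:430],None,fx=2.5,fy=2.5))
"
```

```text
pos [0.484  0.2223 0.1324] rot [-8.993e+01 -8.000e-02 -6.640e+00] F [ 0.34  0.36 -0.02] gap 0.0191 t 2.275
slide mm [-0.6  1.4 -2.3] turn 0.006
```

View pics/s2.png

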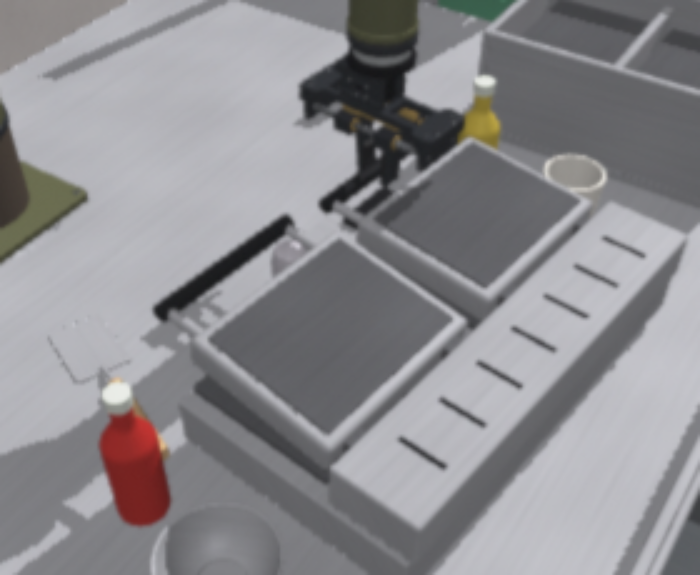

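Call:
jog_arm(series=[{"slide": [0.5,-4,0],"turn": 0},{"slide": [1.2,-10,0],"turn": 0},{"slide": [2.2,-16,0],"turn": 0},{"slide": [3.1,-21,0],"turn": 0},{"slide": [3.8,-25,0],"turn": 0}])

```text
clock: 2.95
tool_pos: [0.4871, 0.2217, 0.157]
eef_rot: [-90.0, 0.0, -6.6]
contact_force: [1.3, 3.0, -5.2]
finger_gap: 0.0191
```

```bash
python3 -c "
from h import *
toolslide([.4831,.22,.131],-7);print(get_obs()['wrist_torque'])
"
python3 -c "
import numpy as np
for c in np.arange(.1,1.25,.05): print(round(c,2),(260*(np.cos(.102)-np.cos(c))).round(1),(260*(np.sin(c)-np.sin(.102))).round(1))"
```

```text
pos [0.4871 0.2217 0.157 ] rot [-8.997e+01  2.000e-02 -6.630e+00] F [ 1.27  3.   -5.17] gap 0.0191 t 2.95
slide mm [-3.7 26.  -2.2] turn 0.006
[ 0.59982183  0.1155609  -0.09835605]
0.1 -0.1 -0.5
0.15 1.6 12.4
0.2 3.8 25.2
0.25 6.7 37.9
0.3 10.3 50.4
0.35 14.4 62.7
0.4 19.2 74.8
0.45 24.5 86.6
0.5 30.5 98.2
0.55 37.0 109.4
0.6 44.1 120.3
0.65 51.7 130.9
0.7 59.8 141.0
0.75 68.4 150.8
0.8 77.5 160.0
0.85 87.1 168.9
0.9 97.0 177.2
0.95 107.4 185.0
1.0 118.2 192.3
1.05 129.3 199.1
1.1 140.7 205.2
1.15 152.4 210.8
1.2 164.4 215.9
```

Call:
jog_arm(series=[{"slide": [1.1,-5,0],"turn": 0},{"slide": [2.3,-10,0],"turn": 0},{"slide": [3.6,-15,0],"turn": 0},{"slide": [5,-20,0],"turn": 0},{"slide": [6.5,-25.4,0],"turn": 0}])

```text
clock: 3.58
tool_pos: [0.4926, 0.221, 0.1823]
eef_rot: [-90.0, 0.1, -6.6]
contact_force: [-2.5, 5.2, -3.1]
finger_gap: 0.0194
```

Call:
jog_arm(series=[{"slide": [1.6,-5,0],"turn": 0},{"slide": [3.4,-10,0],"turn": 0},{"slide": [5.2,-15,0],"turn": 0},{"slide": [7,-20,0],"turn": 0},{"slide": [8.9,-24.4,0],"turn": 0}])

```text
clock: 4.2
tool_pos: [0.5003, 0.2201, 0.2065]
eef_rot: [-90.0, 0.3, -6.6]
contact_force: [-3.7, 5.2, -3.3]
finger_gap: 0.0193
```

Call:
jog_arm(series=[{"slide": [1.7,-4,0.5],"turn": 0},{"slide": [3.4,-8,1],"turn": 0},{"slide": [5.3,-11.8,1.5],"turn": 0}])

```text
clock: 4.58
tool_pos: [0.5049, 0.2196, 0.2179]
eef_rot: [-90.2, 0.4, -6.6]
contact_force: [-5.8, 1.8, -2.8]
finger_gap: 0.0195
```

Call:
jog_arm(series=[{"slide": [2,-4,0.3],"turn": 0},{"slide": [4,-8,0.6],"turn": 0},{"slide": [6,-11.6,1],"turn": 0}])

```text
clock: 4.95
tool_pos: [0.51, 0.2191, 0.2292]
eef_rot: [-90.3, 0.5, -6.7]
contact_force: [-7.6, 1.5, -1.6]
finger_gap: 0.0197
```

```bash
python3 -c "
from h import *
o=get_obs();print(o['tool_pos'].round(4),o['contact_force'].round(1),o['wrist_torque'].round(2))
cv2.imwrite('pics/w3.png',camera('wrist'))
s=camera('scene');cv2.imwrite('pics/s3r.png',s)
cv2.imwrite('pics/s3.png',cv2.resize(s[60:230,230:430],None,fx=3.5,fy=3.5,interpolation=cv2.INTER_CUBIC))
print(proj('scene',o['tool_pos']))
"
```

```text
[0.51   0.2191 0.2292] [-7.6  1.5 -1.6] [ 0.2   1.84 -0.09]
[309.5547289  120.53945754]
```

View pics/w3.png

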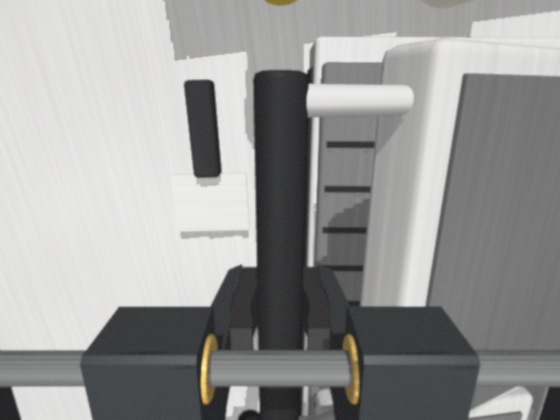

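View pics/s3.png

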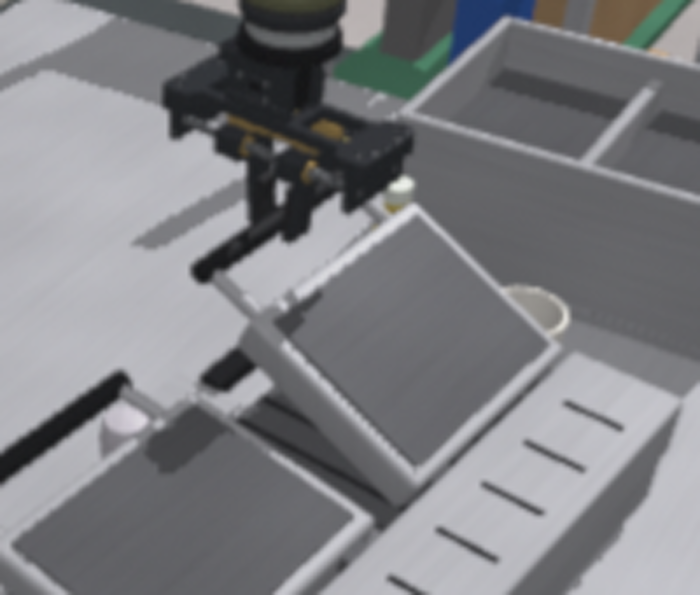

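```bash
python3 -c "
import cv2,numpy as np
for n in ('w1','w3'):
  im=cv2.imread(f'pics/{n}.png').max(2)
  for v in (85,130,170,200,230): 
    print(n,v,im[v,245:325:1].tolist() if v==200 else '', 245+np.flatnonzero(im[v,245:325]<80)[[0,-1]])
"
```

```text
w1 85  [263 287]
w1 130  [263 324]
w1 170  [264 290]
w1 200 [233, 233, 233, 233, 233, 232, 232, 233, 233, 232, 232, 233, 233, 233, 233, 233, 226, 206, 147, 90, 51, 43, 45, 50, 47, 51, 51, 53, 51, 54, 55, 61, 58, 61, 59, 57, 54, 52, 55, 52, 52, 49, 46, 43, 49, 65, 102, 140, 161, 168, 168, 169, 173, 192, 218, 226, 228, 217, 196, 181, 173, 172, 172, 171, 171, 170, 171, 175, 174, 172, 173, 171, 172, 173, 173, 172, 171, 169, 166, 165] [265 290]
w1 230  [265 290]
w3 85  [254 307]
w3 130  [255 310]
w3 170  [256 308]
w3 200 [232, 227, 218, 223, 229, 232, 232, 232, 229, 215, 155, 86, 46, 41, 40, 42, 44, 45, 43, 46, 50, 51, 53, 53, 55, 55, 56, 53, 56, 57, 58, 60, 60, 58, 59, 56, 57, 58, 57, 55, 55, 57, 54, 54, 50, 53, 53, 51, 49, 50, 54, 48, 49, 44, 50, 45, 43, 41, 40, 37, 36, 47, 57, 84, 125, 165, 198, 216, 224, 229, 221, 169, 117, 104, 112, 121, 129, 128, 131, 133] [257 307]
w3 230  [257 324]
```

Call:
jog_arm(series=[{"slide": [1,-4,0.2],"turn": 0},{"slide": [2.2,-8.5,0.4],"turn": 0},{"slide": [3.4,-12.6,0.5],"turn": 0}])

```text
clock: 5.42
tool_pos: [0.5164, 0.2185, 0.2423]
eef_rot: [-90.2, 0.1, -6.7]
contact_force: [-3.5, -3.1, -3.8]
finger_gap: 0.0193
```

Call:
jog_arm(series=[{"slide": [2,-4,0.2],"turn": 0},{"slide": [4,-7.5,0.3],"turn": 0},{"slide": [5.7,-11,0.4],"turn": 0}])

```text
clock: 5.8
tool_pos: [0.5227, 0.2178, 0.2534]
eef_rot: [-90.2, 0.1, -6.8]
contact_force: [-4.7, -3.5, -2.2]
finger_gap: 0.0192
```

Call:
jog_arm(series=[{"slide": [2,-3.6,-0.4],"turn": 0},{"slide": [4.2,-7.2,-0.8],"turn": 0},{"slide": [6.3,-10.5,-1],"turn": 0}])

```text
clock: 6.18
tool_pos: [0.5294, 0.2169, 0.2641]
eef_rot: [-90.1, 0.0, -6.7]
contact_force: [-3.0, -3.4, -3.1]
finger_gap: 0.0195
```

Call:
jog_arm(series=[{"slide": [2.4,-3.5,-0.2],"turn": 0},{"slide": [4.8,-6.8,-0.4],"turn": 0},{"slide": [7.4,-10,-0.5],"turn": 0}])

```text
clock: 6.55
tool_pos: [0.5364, 0.2161, 0.2741]
eef_rot: [-90.1, 0.1, -6.7]
contact_force: [-3.7, -3.6, -2.8]
finger_gap: 0.0191
```

Call:
jog_arm(series=[{"slide": [2.6,-3.2,-0.4],"turn": 0},{"slide": [5.3,-6.3,-0.7],"turn": 0},{"slide": [8,-9.4,-1],"turn": 0}])

```text
clock: 6.92
tool_pos: [0.5436, 0.2151, 0.2836]
eef_rot: [-90.1, 0.1, -6.7]
contact_force: [-5.4, -1.8, -1.4]
finger_gap: 0.0191
```

Call:
jog_arm(series=[{"slide": [2.8,-3,-0.3],"turn": 0},{"slide": [5.6,-6,-0.5],"turn": 0},{"slide": [8.5,-9,-0.6],"turn": 0}])

```text
clock: 7.3
tool_pos: [0.5513, 0.2142, 0.2927]
eef_rot: [-90.0, 0.2, -6.6]
contact_force: [-8.0, -1.4, -0.4]
finger_gap: 0.0195
```

Call:
jog_arm(series=[{"slide": [2.5,-3.5,-0.2],"turn": 0},{"slide": [5,-7,-0.4],"turn": 0},{"slide": [7.5,-10.2,-0.6],"turn": 0}])

```text
clock: 7.68
tool_pos: [0.5595, 0.213, 0.3021]
eef_rot: [-90.0, 0.1, -6.6]
contact_force: [-3.2, 1.7, -10.1]
finger_gap: 0.0194
```

```bash
python3 -c "
from h import *
toolslide([.4831,.22,.131],-7)
print(get_obs()['tool_pos'])"
```

```text
pos [0.5595 0.213  0.3021] rot [-90.     0.12  -6.62] F [ -3.17   1.66 -10.14] gap 0.0194 t 7.675
slide mm [-76.3 171.2  -1.9] turn 0.007
[0.55947734 0.21303587 0.3020523 ]
```

Call:
jog_arm(series=[{"slide": [1.5,-1.4,-0.1],"turn": 0},{"slide": [3,-2.7,-0.2],"turn": 0},{"slide": [3,-2.7,-0.2],"turn": 0}])

```text
clock: 8.05
tool_pos: [0.5619, 0.2127, 0.3044]
eef_rot: [-90.0, 0.2, -6.6]
contact_force: [-6.3, 2.1, -8.3]
finger_gap: 0.019
```

```bash
python3 -c "
from h import *
toolslide([.4831,.22,.131],-7)
s=camera('scene');cv2.imwrite('pics/s4r.png',s)
cv2.imwrite('pics/s4.png',cv2.resize(s[40:230,230:430],None,fx=3.5,fy=3.1,interpolation=cv2.INTER_CUBIC))
"
```

```text
pos [0.5619 0.2127 0.3044] rot [-90.     0.19  -6.6 ] F [-6.25  2.05 -8.33] gap 0.019 t 8.05
slide mm [-78.5 173.7  -1.8] turn 0.007
```

View pics/s4.png

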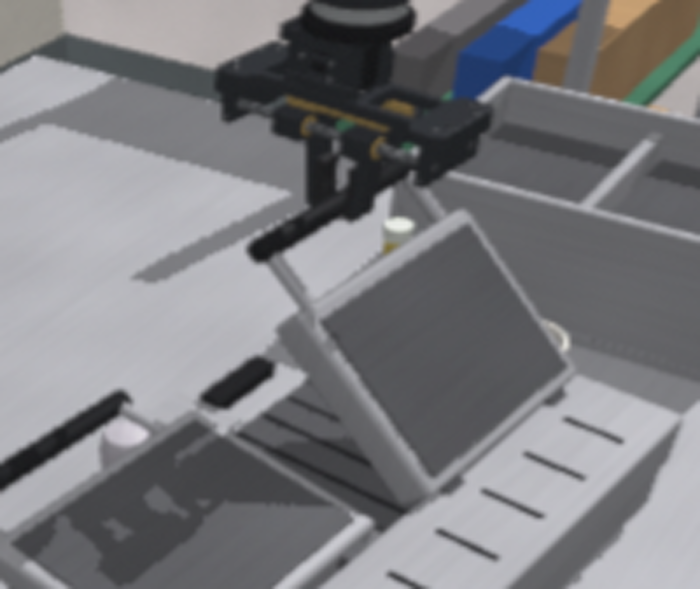

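Call:
jog_arm(series=[{"slide": [1.5,-1.7,0],"turn": 0},{"slide": [2.6,-3.2,0],"turn": 0},{"slide": [2.6,-3.2,0],"turn": 0}])

```text
clock: 8.48
tool_pos: [0.5646, 0.2124, 0.3073]
eef_rot: [-90.0, 0.2, -6.6]
contact_force: [-3.5, 2.3, -13.5]
finger_gap: 0.0192
```

```bash
cat > tr.py <<'E'
from h import *
import sys
# optical flow of lid texture corners between two scene images
def flow(a,b,box):
    A=cv2.cvtColor(cv2.imread(a),6);B=cv2.cvtColor(cv2.imread(b),6)
    m=np.zeros_like(A);x0,y0,x1,y1=box;m[y0:y1,x0:x1]=255
    p=cv2.goodFeaturesToTrack(A,40,.02,4,mask=m)
    q,s,e=cv2.calcOpticalFlowPyrLK(A,B,p,None,winSize=(13,13))
    for i in range(len(p)):
        if s[i]: print(p[i,0].round(0),(q-p)[i,0].round(2),e[i].round(1))
E
python3 -c "
from h import *
s=camera('scene');cv2.imwrite('pics/s5r.png',s)
from tr import flow
flow('pics/s4r.png','pics/s5r.png',(295,100,400,205))
"
```

```text
[346. 112.] [0.03 0.  ] [1.3]
[341. 102.] [0.43 0.01] [5.3]
[342. 108.] [0.35 0.1 ] [5.4]
[367. 198.] [0.03 0.01] [0.5]
[396. 194.] [-0.01 -0.01] [0.3]
[391. 175.] [0.03 0.02] [0.5]
[380. 186.] [-0. -0.] [0.3]
[327. 100.] [ 0.99 -0.62] [1.1]
[391. 153.] [ 0.03 -0.08] [1.1]
[307. 157.] [ 0.01 -0.01] [0.7]
[303. 123.] [ 0.92 -0.55] [2.3]
[385. 169.] [0.08 0.02] [2.1]
[307. 161.] [-0. -0.] [0.4]
[316. 161.] [ 0.03 -0.05] [1.]
[298. 180.] [-0.01  0.  ] [0.4]
[330. 111.] [ 1.02 -0.65] [2.5]
[312. 102.] [ 0.81 -0.2 ] [3.8]
[335. 107.] [ 0.58 -0.32] [6.8]
[310. 122.] [ 0.81 -0.53] [2.8]
[390. 165.] [0.08 0.01] [1.6]
[295. 171.] [-0.09  0.05] [1.7]
[361. 193.] [0.08 0.08] [2.5]
[337. 103.] [ 0.42 -0.05] [5.5]
[355. 198.] [0.14 0.03] [2.4]
[317. 106.] [ 0.82 -0.46] [3.5]
[353. 193.] [0.21 0.01] [2.5]
[322. 143.] [ 0.16 -0.01] [3.7]
[363. 113.] [ 0.35 -0.24] [2.5]
[340. 115.] [0.01 0.01] [0.5]
[314. 140.] [ 0.54 -0.48] [4.7]
[350. 102.] [ 0.89 -0.65] [3.1]
[306. 174.] [-0.01  0.01] [0.3]
[396. 106.] [-0.01 -0.  ] [0.3]
[313. 169.] [-0.01  0.  ] [0.4]
[354. 110.] [ 0.52 -0.4 ] [3.2]
[345. 203.] [0.09 0.04] [1.7]
[302. 117.] [ 0.91 -0.55] [3.6]
[385. 144.] [0.14 0.05] [1.7]
[309. 146.] [ 0.38 -0.3 ] [1.5]
[305. 114.] [ 0.81 -0.47] [3.8]
```

Call:
jog_arm(series=[{"slide": [1.5,0,0],"turn": 0},{"slide": [3,0,0],"turn": 0},{"slide": [3,0,0],"turn": 0}])

```text
clock: 8.9
tool_pos: [0.5652, 0.2123, 0.3076]
eef_rot: [-90.0, 0.5, -6.6]
contact_force: [-10.7, 1.7, -5.9]
finger_gap: 0.019
```

```bash
python3 -c "
from h import *
s=camera('scene');cv2.imwrite('pics/s6r.png',s)
from tr import flow
flow('pics/s5r.png','pics/s6r.png',(295,90,370,150))
toolslide([.4831,.22,.131],-7)
"
```

```text
[347. 112.] [ 0.02 -0.  ] [0.5]
[341. 102.] [0.12 0.04] [2.]
[342. 108.] [0.1  0.04] [1.7]
[348.  95.] [ 0.35 -0.01] [2.5]
[304. 123.] [ 0.24 -0.07] [2.3]
[328. 110.] [0.09 0.06] [1.5]
[328.  99.] [ 0.27 -0.26] [2.2]
[331.  91.] [0.26 0.03] [2.9]
[311. 122.] [ 0.29 -0.14] [2.8]
[302. 118.] [ 0.19 -0.09] [2.]
[359.  96.] [0.28 0.08] [1.7]
[312. 102.] [0.14 0.04] [1.4]
[363. 110.] [0.08 0.01] [1.2]
[337. 106.] [0.13 0.05] [2.1]
[340. 115.] [0.06 0.03] [1.]
[318. 106.] [ 0.19 -0.08] [2.]
[350. 101.] [0.31 0.06] [2.2]
[322. 143.] [ 0.11 -0.04] [1.6]
[315. 139.] [0.05 0.01] [1.6]
[309. 145.] [0.01 0.  ] [0.5]
[355. 110.] [ 0.18 -0.07] [1.5]
[305. 114.] [ 0.14 -0.07] [1.4]
[358. 107.] [ 0.16 -0.03] [1.5]
[340. 121.] [0.01 0.04] [0.6]
[319. 137.] [0.04 0.  ] [1.5]
[316. 110.] [ 0.23 -0.1 ] [2.3]
[311. 113.] [ 0.06 -0.03] [1.]
[316. 117.] [ 0.29 -0.16] [2.3]
[322.  90.] [0.28 0.09] [2.8]
[298. 110.] [ 0. -0.] [0.3]
[337. 131.] [-0.09  0.13] [1.]
[349. 122.] [-0.09  0.13] [0.9]
[353. 119.] [-0.04  0.08] [0.9]
[341. 128.] [-0.07  0.12] [1.1]
[357. 116.] [0.08 0.01] [1.1]
[345. 125.] [-0.04  0.09] [1.]
[305.  99.] [-0.  0.] [0.3]
pos [0.5652 0.2123 0.3076] rot [-90.04   0.45  -6.56] F [-11.29   1.65  -5.39] gap 0.0192 t 8.95
slide mm [-81.  177.3  -1.6] turn 0.008
```

Call:
jog_arm(series=[{"slide": [0.6,-1.5,0],"turn": 0},{"slide": [1.2,-3.1,0],"turn": 0},{"slide": [1.2,-3.1,0],"turn": 0}])

```text
clock: 9.32
tool_pos: [0.5675, 0.2121, 0.3101]
eef_rot: [-90.0, 0.3, -6.6]
contact_force: [-7.2, 1.8, -12.4]
finger_gap: 0.0191
```

```bash
python3 -c "
from h import *
s=camera('scene');cv2.imwrite('pics/s7r.png',s)
from tr import flow
flow('pics/s6r.png','pics/s7r.png',(300,110,375,150))
toolslide([.4831,.22,.131],-7)
"
```

```text
[347. 112.] [0.04 0.01] [1.2]
[328. 110.] [ 0.85 -0.47] [2.4]
[308. 124.] [ 0.75 -0.39] [3.7]
[304. 123.] [ 0.76 -0.36] [2.9]
[302. 119.] [ 0.76 -0.36] [3.7]
[363. 110.] [ 0.33 -0.17] [2.5]
[340. 115.] [0.04 0.03] [0.8]
[315. 139.] [ 0.57 -0.42] [4.5]
[355. 110.] [ 0.66 -0.4 ] [2.2]
[305. 114.] [ 0.81 -0.4 ] [3.3]
[310. 146.] [ 0.14 -0.05] [1.]
[322. 143.] [ 0.43 -0.28] [4.3]
[340. 121.] [-0.02  0.09] [1.]
[316. 110.] [ 0.61 -0.35] [3.5]
[320. 136.] [ 0.65 -0.42] [3.7]
[311. 113.] [ 0.6 -0.3] [3.4]
[322. 113.] [ 0.24 -0.12] [2.]
[314. 118.] [ 0.74 -0.45] [3.2]
pos [0.5674 0.2121 0.31  ] rot [-90.04   0.35  -6.58] F [ -7.77   1.43 -12.32] gap 0.0195 t 9.375
slide mm [-83.6 179.5  -1.7] turn 0.007
```

```bash
python3 -c "
from h import *
cv2.imwrite('pics/w7.png',camera('wrist'))
s=cv2.imread('pics/s7r.png')
cv2.imwrite('pics/s7.png',cv2.resize(s[40:190,260:400],None,fx=5,fy=4,interpolation=cv2.INTER_CUBIC))
cv2.imwrite('pics/t7.png',cv2.resize(camera('top')[90:300,90:370],None,fx=2.8,fy=2.8,interpolation=cv2.INTER_CUBIC))
"
```

```text
(no output)
```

View pics/w7.png

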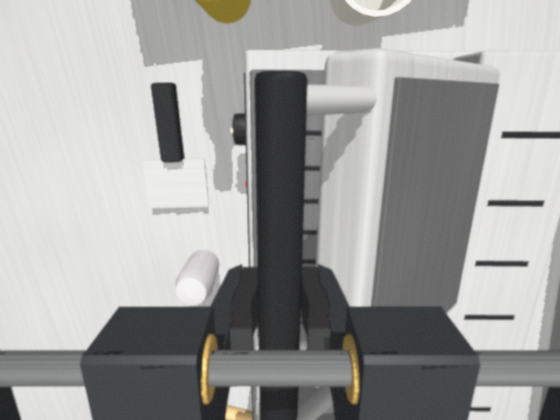

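View pics/s7.png

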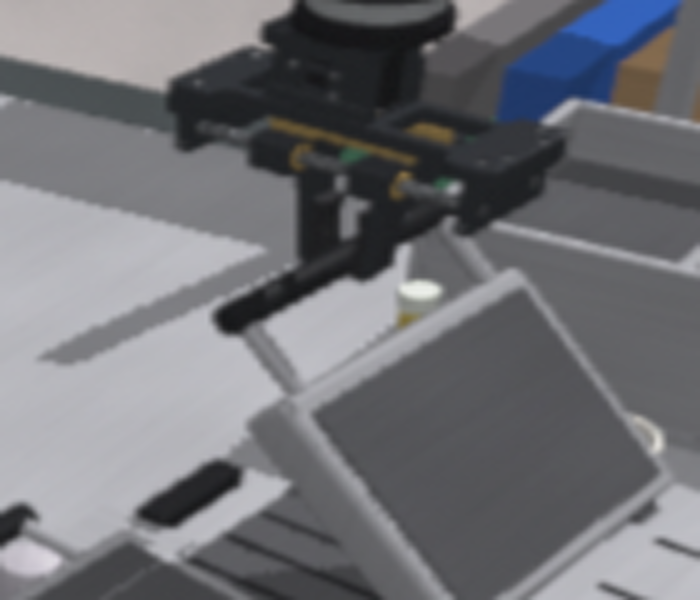

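View pics/t7.png

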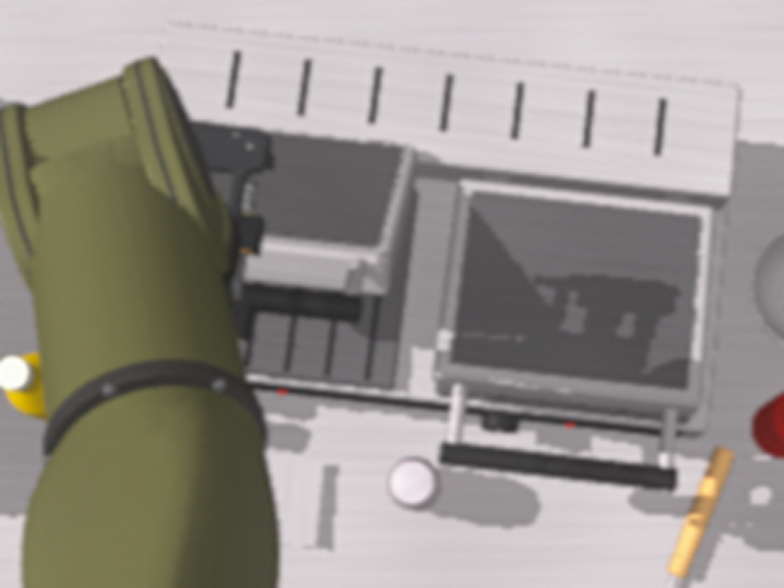

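```bash
cat >> h.py <<'E'
ph=np.radians(-7.0); XG=np.array([np.cos(ph),np.sin(ph),0]);YG=np.array([-np.sin(ph),np.cos(ph),0])
BL=np.array([.4835,.2200,0]) # left bar mid (xy) at th .102
HL=BL+XG*.2587+np.array([0,0,.105])
BR=np.array([.455,-.0281,0]); 
HR=HL-YG*.25
def onside(uv,H,dy,n="scene"):
    "ray onto plane perpendicular to hinge, dy from H along hinge; returns (forward, up) mm from hinge, radius, angle"
    o,v=ray(n,uv); s=((H+YG*dy-o)@YG)/(v@YG); X=o+v*s-H
    f,u=-(X@XG)*1000,X[2]*1000
    return np.round([f,u,np.hypot(f,u),np.arctan2(u,f)],3)
E
python3 -c "
from h import *
print(HL,HR)
print('bar0',onside((280.7,161.4),HL,-.095)); print('bar7',onside((305.6,119.5),HL,-.095))
print('barR0',onside((150+181/2.8,100+293/2.8),HR,-.095),'+',onside((150+322/2.8,100+193/2.8),HR,.095))
print('lid0',onside((295.7,169.6),HL,-.1075)); print('lid7',onside((319.6,140.5),HL,-.1075))
print('lid7b',onside((311,145.5),HL,-.1075))
"
```

```text
[0.74027169 0.1884724  0.105     ] [ 0.70980435 -0.05966414  0.105     ]
bar0 [2.54183e+02 3.02670e+01 2.55979e+02 1.19000e-01]
bar7 [173.297 196.655 262.117   0.848]
barR0 [2.49295e+02 4.94870e+01 2.54159e+02 1.96000e-01] + [2.58717e+02 3.78380e+01 2.61469e+02 1.45000e-01]
lid0 [190.048  41.861 194.604   0.217]
lid7 [119.942 166.597 205.282   0.947]
lid7b [144.129 141.217 201.78    0.775]
```

```bash
cat > patch.py <<'E'
from h import *
def shift(a,b,box):
    A=cv2.cvtColor(cv2.imread(a),6).astype(np.float32);B=cv2.cvtColor(cv2.imread(b),6).astype(np.float32)
    x0,y0,x1,y1=box; W=np.eye(2,3,dtype=np.float32)
    c,W=cv2.findTransformECC(A[y0:y1,x0:x1],B[y0:y1,x0:x1],W,cv2.MOTION_TRANSLATION,(3,100,1e-6),None,1)
    return W[:,2].round(2),round(c,4)
if __name__=="__main__":
    im={'panel right edge+corner':(316,140,336,172),'panel left':(362,112,392,152),'bar':(303,108,325,124)}
    for a,b in (('s4','s5'),('s5','s6'),('s6','s7')):
        for k,bx in im.items(): print(a,b,k,shift(f'pics/{a}r.png',f'pics/{b}r.png',bx))
E
python3 patch.py
```

```text
s4 s5 panel right edge+corner (array([ 0.16, -0.17], dtype=float32), 0.9628)
s4 s5 panel left (array([0.39, 0.21], dtype=float32), 0.9649)
s4 s5 bar (array([ 0.23, -0.07], dtype=float32), 0.9858)
s5 s6 panel right edge+corner (array([0.12, 0.06], dtype=float32), 0.9825)
s5 s6 panel left (array([0.09, 0.07], dtype=float32), 0.9953)
s5 s6 bar (array([ 0.1 , -0.06], dtype=float32), 0.9971)
s6 s7 panel right edge+corner (array([ 0.24, -0.08], dtype=float32), 0.9486)
s6 s7 panel left (array([ 0.16, -0.02], dtype=float32), 0.9752)
s6 s7 bar (array([ 0.72, -0.43], dtype=float32), 0.9773)
```

Call:
jog_arm(series=[{"slide": [-2.5,2.3,0],"turn": 0},{"slide": [-5,4.5,0],"turn": 0},{"slide": [-7.4,6.7,0],"turn": 0},{"slide": [-7.4,6.7,0],"turn": 0}])

```text
clock: 9.98
tool_pos: [0.5625, 0.2127, 0.3053]
eef_rot: [-89.9, -0.0, -6.6]
contact_force: [-5.8, 0.6, -5.1]
finger_gap: 0.0194
```

```bash
python3 -c "
from h import *
s=camera('scene');cv2.imwrite('pics/s8r.png',s)
from tr import flow
flow('pics/s7r.png','pics/s8r.png',(300,100,395,155))
toolslide([.4831,.22,.131],-7)
cv2.imwrite('pics/s8.png',cv2.resize(s[40:190,260:400],None,fx=5,fy=4,interpolation=cv2.INTER_CUBIC))
"; sed -i "s/(('s4','s5').*:/(('s7','s8'),('s4','s8')):/" patch.py; python3 patch.py
```

```text
[346. 112.] [-0.01 -0.01] [1.4]
[341. 102.] [-0.86  0.18] [9.]
[342. 108.] [-0.57 -0.18] [9.9]
[391. 153.] [-0.02  0.02] [0.8]
[304. 122.] [-1.66  0.85] [2.9]
[308. 123.] [-1.64  0.87] [3.5]
[303. 118.] [-1.64  0.84] [3.9]
[312. 102.] [-1.18  0.17] [6.1]
[329. 109.] [-1.73  0.85] [2.2]
[338. 106.] [-0.77  0.11] [10.1]
[312. 121.] [-1.69  1.03] [3.5]
[318. 106.] [-1.58  0.71] [5.1]
[364. 113.] [-0.27  0.19] [2.4]
[340. 115.] [-0.12 -0.06] [1.7]
[316. 138.] [-1.19  0.98] [7.]
[359. 107.] [-1.02  0.52] [5.9]
[323. 143.] [-0.4   0.22] [7.]
[385. 144.] [-0.14 -0.06] [1.6]
[306. 154.] [-0.01  0.01] [0.6]
[355. 109.] [-1.24  0.82] [4.]
[391. 148.] [-0.02 -0.02] [0.9]
[351. 100.] [-1.87  0.98] [4.9]
[310. 146.] [-0.14  0.1 ] [1.]
[340. 121.] [-0.02 -0.06] [1.1]
[321. 134.] [-1.33  1.04] [4.1]
[305. 114.] [-1.7   0.89] [3.3]
[311. 112.] [-1.83  1.05] [4.]
[315. 110.] [-1.64  0.88] [3.9]
[315. 142.] [-0.48  0.38] [7.9]
[319. 115.] [-2.22  1.37] [3.5]
pos [0.5625 0.2127 0.3054] rot [-8.994e+01 -2.000e-02 -6.610e+00] F [-6.    0.61 -5.44] gap 0.019 t 10.025
slide mm [-79.8 174.3  -2. ] turn 0.007
s7 s8 panel right edge+corner (array([-0.17,  0.2 ], dtype=float32), 0.9327)
s7 s8 panel left (array([-0.26, -0.08], dtype=float32), 0.9638)
s7 s8 bar (array([-1.82,  1.04], dtype=float32), 0.995)
s4 s8 panel right edge+corner (array([ 0.25, -0.11], dtype=float32), 0.9442)
s4 s8 panel left (array([0.46, 0.14], dtype=float32), 0.9414)
s4 s8 bar (array([0.05, 0.02], dtype=float32), 0.9988)
```

View pics/s8.png

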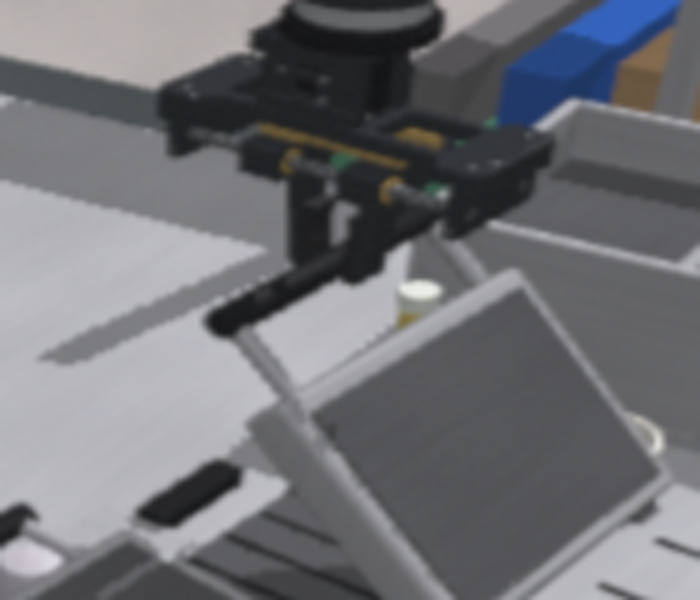

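Call:
jog_arm(series=[{"slide": [-2,1.8,0],"turn": 0},{"slide": [-4,3.6,0],"turn": 0},{"slide": [-5.7,5.1,0],"turn": 0},{"slide": [-5.7,5.1,0],"turn": 0}])

```text
clock: 10.52
tool_pos: [0.558, 0.2132, 0.3008]
eef_rot: [-89.9, -0.2, -6.6]
contact_force: [-4.1, 0.5, -1.5]
finger_gap: 0.0192
```

Call:
jog_arm(series=[{"slide": [-1.5,1.2,0],"turn": 0},{"slide": [-3,2,0],"turn": 0},{"slide": [-3,2,0],"turn": 0}])

```text
clock: 10.9
tool_pos: [0.5552, 0.2135, 0.2981]
eef_rot: [-89.9, -0.2, -6.6]
contact_force: [1.6, 2.8, -4.4]
finger_gap: 0.0193
```

Call:
jog_arm(series=[{"slide": [0,0,0],"turn": 0},{"slide": [0,0,0],"turn": 0},{"slide": [0,0,0],"turn": 0}], grip=0.6)

```text
clock: 11.28
tool_pos: [0.5544, 0.2127, 0.2982]
eef_rot: [-90.0, -0.1, -6.7]
contact_force: [-0.1, -0.6, 0.4]
finger_gap: 0.035
```

```bash
python3 -c "
from h import *
s=camera('scene');cv2.imwrite('pics/s9r.png',s)
from tr import flow
flow('pics/s8r.png','pics/s9r.png',(300,110,395,155))
toolslide([.4831,.22,.131],-7)
"
```

```text
[346. 112.] [-0.09 -0.09] [9.8]
[327. 110.] [-1.24  1.34] [12.7]
[391. 153.] [-0.38  0.4 ] [6.2]
[306. 123.] [-4.8   3.24] [7.3]
[310. 122.] [-4.73  3.06] [6.3]
[301. 120.] [-4.76  3.39] [6.5]
[314. 139.] [-3.51  2.77] [8.3]
[364. 112.] [-2.23  1.11] [2.9]
[340. 115.] [0.34 0.22] [7.7]
[321. 141.] [-2.56  1.01] [7.2]
[306. 154.] [-0.26  0.08] [5.8]
[354. 110.] [ 3.64 -2.51] [17.9]
[305. 114.] [-4.46  3.24] [8.6]
[385. 144.] [-1.22 -0.29] [6.3]
[310. 146.] [-1.94  1.12] [3.7]
[391. 148.] [-0.21  0.24] [5.8]
[325. 153.] [-1.96  0.63] [3.3]
[340. 121.] [-0.14 -0.26] [3.2]
[311. 110.] [-3.73  2.83] [8.4]
[310. 114.] [-0.31  0.38] [7.2]
[322. 149.] [-2.28  0.44] [2.7]
[319. 135.] [-3.94  2.33] [6.6]
[316. 110.] [-3.41  2.37] [7.9]
[316. 117.] [-5.56  3.67] [6.2]
[326. 146.] [-2.11  0.68] [3.5]
[332. 126.] [ 0.68 -0.99] [2.7]
pos [0.5543 0.2128 0.2981] rot [-9.00e+01 -5.00e-02 -6.67e+00] F [ 0.7   0.18 -0.84] gap 0.0351 t 11.325
slide mm [-71.7 167.1  -1.1] turn 0.006
```

Call:
jog_arm(series=[{"slide": [0,-15,0],"turn": 0},{"slide": [0,-40,0],"turn": 0},{"slide": [0,-70,0],"turn": 0}])

```text
clock: 11.7
tool_pos: [0.5539, 0.213, 0.3694]
eef_rot: [-90.0, -0.0, -6.7]
contact_force: [-0.0, 1.1, 0.1]
finger_gap: 0.0352
```

```bash
python3 -c "
from h import *
s=camera('scene');cv2.imwrite('pics/s10r.png',s)
from tr import flow
flow('pics/s9r.png','pics/s10r.png',(300,120,395,155))
toolslide([.4831,.22,.131],-7)
cv2.imwrite('pics/s10.png',cv2.resize(s[40:190,260:400],None,fx=5,fy=4,interpolation=cv2.INTER_CUBIC))
cv2.imwrite('pics/w10.png',camera('wrist'))
"
```

```text
[302. 127.] [-0.06  0.06] [3.5]
[390. 153.] [ 0.01 -0.01] [1.3]
[320. 144.] [-0.1   0.12] [8.3]
[306. 126.] [-0.24  0.19] [5.7]
[310. 142.] [-0.16  0.32] [6.1]
[306. 154.] [-0.   -0.02] [1.3]
[323. 154.] [-1.57 -2.6 ] [5.]
[391. 148.] [-0.    0.01] [1.3]
[307. 150.] [-0.04 -0.01] [1.4]
[340. 120.] [-0.03 -0.03] [1.6]
[383. 143.] [0.11 0.11] [1.5]
[319. 149.] [-0.05 -0.37] [7.3]
[308. 146.] [-0.04  0.05] [2.3]
[315. 138.] [-0.57  0.54] [9.1]
[310. 121.] [-0.17  0.15] [3.6]
[388. 144.] [0.03 0.05] [1.3]
[328. 137.] [-0.04 -0.05] [1.2]
[324. 140.] [-0.12  0.03] [2.1]
[332. 134.] [-0.06 -0.04] [1.2]
[344. 125.] [-0.04 -0.01] [1.2]
[348. 122.] [ 0.02 -0.06] [1.2]
[340. 128.] [-0.08 -0.  ] [1.3]
[336. 131.] [-0.06 -0.03] [1.3]
[309. 137.] [-0.23  0.39] [7.3]
[304. 131.] [-0.17  0.09] [4.8]
[332. 126.] [-0.16  0.03] [1.8]
pos [0.556  0.2136 0.3739] rot [-89.75  -0.43  -6.67] F [1.67 0.55 3.16] gap 0.0351 t 11.75
slide mm [-75.  242.4  -3.2] turn 0.006
```

View pics/s10.png

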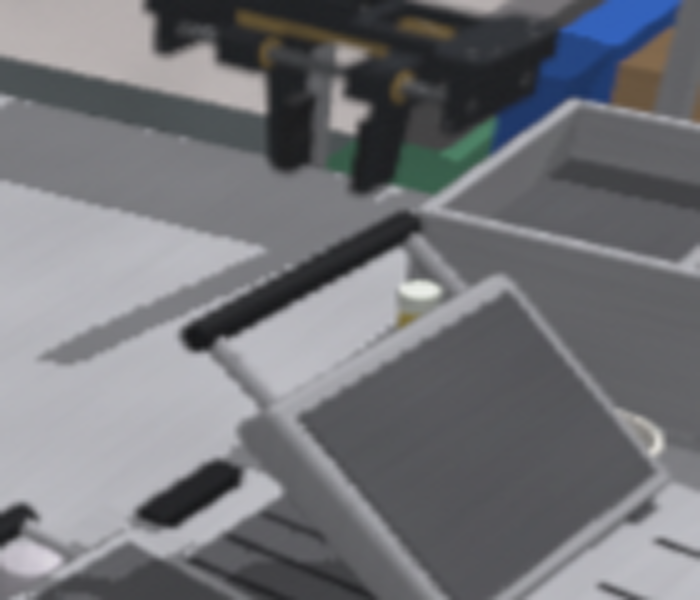

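View pics/w10.png

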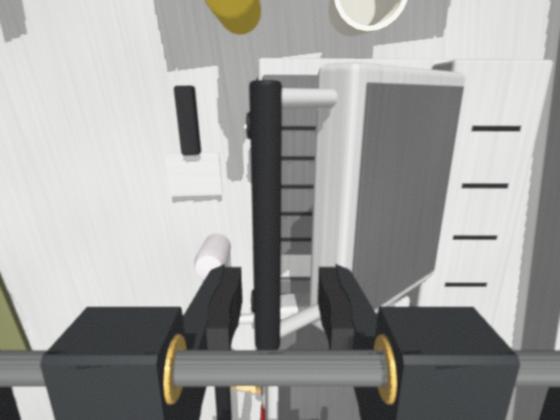

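```bash
python3 -c "
from h import *
print(onside((299,123.75),HL,-.095),onside((342.4,95),HL,.095))
print(onside((260+285/5,40+410/4),HL,-.1075), 's8',onside((260+298/5,40+402/4),HL,-.1075))
o=get_obs();o['tool_pos']=np.array([.5545,.2135,.3705]);o['eef_rot']=np.array([-90,0,-6.7])
for z in (.27,.28,.29):
  a=wristpt((266,82),z,o);b=wristpt((267,348),z,o);m=(a+b)/2;print(z,a.round(4),b.round(4),np.linalg.norm(a-b),'m',m, 'f',(HL-m)@XG)
"
```

```text
[192.985 176.93  261.816   0.742] [193.515 175.547 261.276   0.737]
[126.995 157.731 202.501   0.893] s8 [119.942 166.597 205.282   0.947]
0.27 [0.5572 0.304  0.27  ] [0.5331 0.1117 0.27  ] 0.19375241038024113 m [0.54515053 0.20785835 0.27      ] f 0.19602931310810828
0.28 [0.5575 0.3037 0.28  ] [0.5345 0.1199 0.28  ] 0.1852268620641453 m [0.54600643 0.21179339 0.28      ] f 0.1956593441556654
0.29 [0.5579 0.3034 0.29  ] [0.5359 0.1281 0.29  ] 0.17670131374804948 m [0.54686234 0.21572843 0.29      ] f 0.1952893752032224
```

Call:
jog_arm(series=[{"slide": [-10,0,-35],"turn": 0},{"slide": [-27,0,-90],"turn": 0},{"slide": [-43,5,-145],"turn": 0},{"slide": [-58,30,-200],"turn": 0},{"slide": [-70,70,-250],"turn": 0.005}])

```text
clock: 12.42
tool_pos: [0.456, -0.027, 0.2998]
eef_rot: [-90.0, -0.2, -7.0]
contact_force: [1.7, 0.6, -0.9]
finger_gap: 0.0353
```

Call:
jog_arm(series=[{"slide": [-1,40,-1.5],"turn": 0},{"slide": [-1,50,-1.5],"turn": 0},{"slide": [-1,50,-1.5],"turn": 0}], newtons=35)

```text
clock: 12.8
tool_pos: [0.4554, -0.0259, 0.2495]
eef_rot: [-90.0, 0.0, -6.9]
contact_force: [0.7, 0.5, -0.1]
finger_gap: 0.0353
```

```bash
python3 -c "
from h import *
toolslide([.455,-.0281,.1475],-7)
cv2.imwrite('pics/w11.png',camera('wrist'))
toolslide([.455,-.0281,.1475],-7)
"
```

```text
pos [ 0.4554 -0.0259  0.2495] rot [-8.998e+01  2.000e-02 -6.860e+00] F [ 0.72  0.53 -0.05] gap 0.0353 t 12.8
slide mm [-1.00e-01  1.02e+02 -2.30e+00] turn 0.002
pos [ 0.456  -0.0258  0.2501] rot [-8.997e+01 -8.000e-02 -6.850e+00] F [-0.38 -0.25  0.03] gap 0.0352 t 12.85
slide mm [ -0.8 102.6  -2.4] turn 0.003
```

View pics/w11.png

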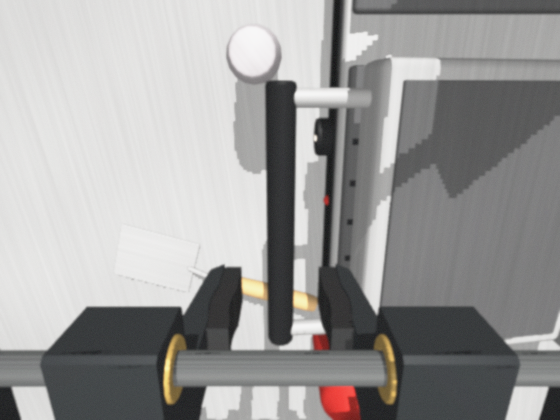

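```bash
python3 -c "
from h import *
o=get_obs();o['tool_pos']=np.array([.4556,-.0259,.2497]);o['eef_rot']=np.array([-90,0,-6.9])
for z in (.14,.1475,.155):
  a=wristpt((281,81),z,o);b=wristpt((280.5,344),z,o);m=(a+b)/2;print(z,a.round(4),b.round(4),np.linalg.norm(a-b),'m',m.round(4), 'f',(HR-m)@XG)
"
```

```text
0.14 [0.4677 0.0643 0.14  ] [ 0.4438 -0.1325  0.14  ] 0.19827628008479234 m [ 0.4558 -0.0341  0.14  ] f 0.25526146574079217
0.1475 [0.4676 0.0641 0.1475] [ 0.4445 -0.1265  0.1475] 0.19198743535030177 m [ 0.4561 -0.0312  0.1475] f 0.25529479070831523
0.155 [0.4676 0.0639 0.155 ] [ 0.4452 -0.1205  0.155 ] 0.18569859061581118 m [ 0.4564 -0.0283  0.155 ] f 0.25532811567583824
```

Call:
jog_arm(series=[{"slide": [0,30,-2],"turn": 0},{"slide": [0,65,-4],"turn": 0},{"slide": [0,93,-4],"turn": 0},{"slide": [0,105,-4],"turn": 0},{"slide": [0,105,-4],"turn": 0}])

```text
clock: 13.48
tool_pos: [0.4552, -0.0301, 0.1448]
eef_rot: [-90.0, -0.0, -6.9]
contact_force: [0.1, -1.1, 0.4]
finger_gap: 0.035
```

Call:
jog_arm(series=[{"slide": [0,0,0],"turn": 0},{"slide": [0,0,0],"turn": 0},{"slide": [0,0,0],"turn": 0}], grip=1.0, newtons=40)

```text
clock: 13.85
tool_pos: [0.4553, -0.0304, 0.1451]
eef_rot: [-90.0, -0.1, -6.9]
contact_force: [1.4, -0.1, 0.3]
finger_gap: 0.0183
```

```bash
python3 -c "
import numpy as np
p=None
for c in np.r_[.17,np.arange(.2,1.25,.05)]:
  q=np.array([260*(np.cos(.17)-np.cos(c)),260*(np.sin(c)-np.sin(.17))]); print(round(c,2),q.round(1),None if p is None else (q-p).round(1));p=q"
```

```text
0.17 [0. 0.] None
0.2 [1.4 7.7] [1.4 7.7]
0.25 [ 4.3 20.3] [ 2.9 12.7]
0.3 [ 7.9 32.8] [ 3.5 12.5]
0.35 [12.  45.2] [ 4.2 12.3]
0.4 [16.8 57.3] [ 4.8 12.1]
0.45 [22.1 69.1] [ 5.4 11.8]
0.5 [28.1 80.7] [ 5.9 11.6]
0.55 [34.6 91.9] [ 6.5 11.2]
0.6 [ 41.7 102.8] [ 7.1 10.9]
0.65 [ 49.3 113.4] [ 7.6 10.5]
0.7 [ 57.4 123.5] [ 8.1 10.1]
0.75 [ 66.  133.2] [8.6 9.7]
0.8 [ 75.1 142.5] [9.1 9.3]
0.85 [ 84.7 151.3] [9.5 8.8]
0.9 [ 94.6 159.7] [10.   8.3]
0.95 [105.  167.5] [10.4  7.8]
1.0 [115.8 174.8] [10.8  7.3]
1.05 [126.9 181.5] [11.1  6.7]
1.1 [138.3 187.7] [11.4  6.2]
1.15 [150.  193.3] [11.7  5.6]
1.2 [162.  198.3] [12.  5.]
```

Call:
jog_arm(series=[{"slide": [1,-6,0],"turn": 0},{"slide": [2.5,-12.7,0],"turn": 0},{"slide": [4.2,-19.5,0],"turn": 0},{"slide": [6,-26,0],"turn": 0},{"slide": [7.9,-32.8,0],"turn": 0}])

```text
clock: 14.48
tool_pos: [0.4623, -0.0314, 0.1776]
eef_rot: [-90.0, 0.0, -6.9]
contact_force: [2.0, 0.1, -5.5]
finger_gap: 0.0176
```

Call:
jog_arm(series=[{"slide": [1.7,-5,0],"turn": 0},{"slide": [3.4,-10,0],"turn": 0},{"slide": [5.2,-15,0],"turn": 0},{"slide": [7,-20,0],"turn": 0},{"slide": [8.9,-24.5,0],"turn": 0}])

```text
clock: 15.1
tool_pos: [0.4706, -0.0325, 0.2019]
eef_rot: [-90.0, 0.1, -6.9]
contact_force: [-0.4, 0.1, -4.7]
finger_gap: 0.0178
```

Call:
jog_arm(series=[{"slide": [2,-5,0],"turn": 0},{"slide": [4,-10,0],"turn": 0},{"slide": [6.2,-14.5,0],"turn": 0},{"slide": [8.5,-19,0],"turn": 0},{"slide": [11,-23.6,0],"turn": 0}])

```text
clock: 15.72
tool_pos: [0.4813, -0.0339, 0.2255]
eef_rot: [-90.0, 0.1, -6.9]
contact_force: [-4.5, -0.3, -3.4]
finger_gap: 0.0179
```

Call:
jog_arm(series=[{"slide": [3.2,-5.5,0],"turn": 0},{"slide": [6.4,-11,0],"turn": 0},{"slide": [9.5,-16.6,0],"turn": 0},{"slide": [13.2,-22.1,0],"turn": 0}])

```text
clock: 16.23
tool_pos: [0.4942, -0.0356, 0.2477]
eef_rot: [-90.0, 0.1, -6.9]
contact_force: [-6.6, 0.1, -1.3]
finger_gap: 0.0182
```

Call:
jog_arm(series=[{"slide": [2.7,-5.4,0],"turn": 0},{"slide": [6.2,-11,0],"turn": 0},{"slide": [10,-16.6,0],"turn": 0},{"slide": [13.8,-22,0],"turn": 0}])

```text
clock: 16.73
tool_pos: [0.5102, -0.0375, 0.27]
eef_rot: [-90.0, -0.1, -6.9]
contact_force: [0.2, -1.0, -5.4]
finger_gap: 0.0183
```

Call:
jog_arm(series=[{"slide": [4.2,-5,0],"turn": 0},{"slide": [8.4,-10,0],"turn": 0},{"slide": [12.6,-14.8,0],"turn": 0},{"slide": [16.8,-19.4,0],"turn": 0}])

```text
clock: 17.23
tool_pos: [0.5271, -0.0395, 0.2891]
eef_rot: [-90.0, -0.2, -6.9]
contact_force: [5.5, -2.9, -12.5]
finger_gap: 0.018
```

Call:
jog_arm(series=[{"slide": [3.5,1,0],"turn": 0},{"slide": [8,-2,-0.5],"turn": 0},{"slide": [12,-4.5,-1],"turn": 0}])

```text
clock: 17.6
tool_pos: [0.5323, -0.0403, 0.2936]
eef_rot: [-89.9, 0.7, -6.9]
contact_force: [-14.4, 1.6, 9.5]
finger_gap: 0.0184
```

Call:
jog_arm(series=[{"slide": [0,-3,0],"turn": 0},{"slide": [1.2,-4.6,0],"turn": 0},{"slide": [2.6,-6.1,0],"turn": 0}])

```text
clock: 17.98
tool_pos: [0.5382, -0.041, 0.2992]
eef_rot: [-89.9, 0.3, -6.9]
contact_force: [-4.3, -1.0, -2.2]
finger_gap: 0.0183
```

Call:
jog_arm(series=[{"slide": [5.5,-4.8,0],"turn": 0},{"slide": [10.8,-9.2,0],"turn": 0},{"slide": [16,-13.3,0],"turn": 0},{"slide": [21.2,-17.2,0],"turn": 0}])

```text
clock: 18.48
tool_pos: [0.5616, -0.0439, 0.3169]
eef_rot: [-90.0, -0.0, -6.9]
contact_force: [-3.2, 1.1, -3.4]
finger_gap: 0.0183
```

Call:
jog_arm(series=[{"slide": [5.3,-3.7,0],"turn": 0},{"slide": [10.7,-7.3,0],"turn": 0},{"slide": [16.2,-10.7,0],"turn": 0},{"slide": [21.8,-14,0],"turn": 0}])

```text
clock: 18.98
tool_pos: [0.5835, -0.0466, 0.3301]
eef_rot: [-90.0, -0.0, -6.9]
contact_force: [3.0, 2.8, -13.5]
finger_gap: 0.0182
```

Call:
jog_arm(series=[{"slide": [3.8,-2.2,0],"turn": 0},{"slide": [7.6,-4.2,0],"turn": 0},{"slide": [11.5,-6.2,0],"turn": 0}])

```text
clock: 19.35
tool_pos: [0.5944, -0.048, 0.3356]
eef_rot: [-90.0, 0.1, -6.9]
contact_force: [4.6, 2.1, -19.4]
finger_gap: 0.0177
```

Call:
jog_arm(series=[{"slide": [1,2,0],"turn": 0},{"slide": [2,2.8,0],"turn": 0},{"slide": [2,2.8,0],"turn": 0}])

```text
clock: 19.73
tool_pos: [0.5953, -0.0481, 0.3356]
eef_rot: [-89.9, 0.0, -6.9]
contact_force: [-4.7, 3.6, -1.3]
finger_gap: 0.0178
```

Call:
jog_arm(series=[{"slide": [2.6,-1,0],"turn": 0},{"slide": [5.2,-2,0],"turn": 0},{"slide": [7.8,-3,0],"turn": 0}])

```text
clock: 20.1
tool_pos: [0.6031, -0.0491, 0.3389]
eef_rot: [-89.9, 0.0, -6.9]
contact_force: [-4.8, 3.8, 1.3]
finger_gap: 0.018
```

Call:
jog_arm(series=[{"slide": [2,-0.6,0],"turn": 0},{"slide": [4,-1.2,0],"turn": 0},{"slide": [4,-1.2,0],"turn": 0}])

```text
clock: 20.48
tool_pos: [0.6073, -0.0496, 0.3405]
eef_rot: [-89.9, -0.0, -6.9]
contact_force: [-4.9, 4.3, 2.9]
finger_gap: 0.0179
```

Call:
jog_arm(series=[{"slide": [1.7,-1.2,0],"turn": 0},{"slide": [3.6,-2.3,0],"turn": 0},{"slide": [3.6,-2.3,0],"turn": 0}])

```text
clock: 20.85
tool_pos: [0.6097, -0.0499, 0.3417]
eef_rot: [-89.9, 0.2, -6.9]
contact_force: [-6.2, 5.1, -1.5]
finger_gap: 0.0177
```

Call:
jog_arm(series=[{"slide": [1.8,-0.8,0],"turn": 0},{"slide": [3.7,-1.6,0],"turn": 0},{"slide": [3.7,-1.6,0],"turn": 0}])

```text
clock: 21.22
tool_pos: [0.6125, -0.0502, 0.3427]
eef_rot: [-89.9, 0.3, -6.9]
contact_force: [-7.1, 4.0, -2.5]
finger_gap: 0.0178
```

Call:
jog_arm(series=[{"slide": [2,-0.8,-0.5],"turn": 0},{"slide": [4,-1.5,-1],"turn": 0},{"slide": [4,-1.5,-1],"turn": 0}])

```text
clock: 21.6
tool_pos: [0.6155, -0.0507, 0.3438]
eef_rot: [-89.9, 0.5, -6.9]
contact_force: [-8.9, 7.2, -2.4]
finger_gap: 0.0179
```

```bash
python3 -c "
from h import *
s=camera('scene');cv2.imwrite('pics/s12r.png',s)
o=get_obs();print(o['tool_pos'].round(4),o['contact_force'].round(1))
cv2.imwrite('pics/s12.png',cv2.resize(s[30:260,200:400],None,fx=3,fy=2.6,interpolation=cv2.INTER_CUBIC))
"
```

```text
[ 0.6155 -0.0507  0.3438] [-8.4  6.  -2.1]
```

View pics/s12.png

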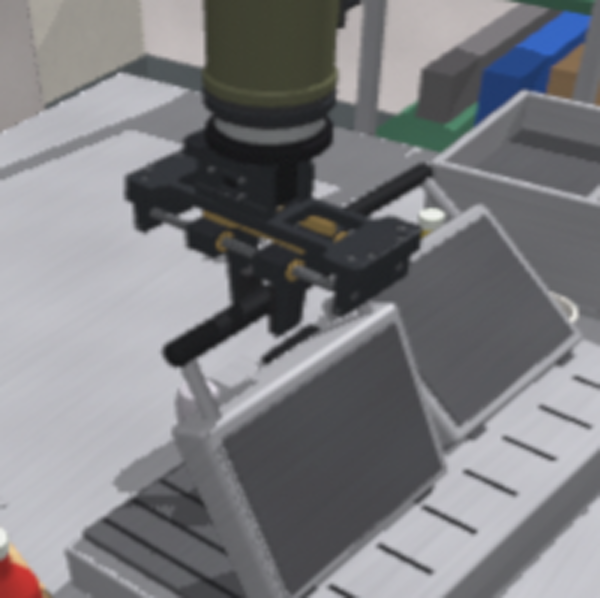

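```bash
python3 -c "
from h import *
print(onside((200+175/3,30+352/2.6),HR,-.095), onside((200+215/3,30+432/2.6),HR,-.1075))
print('tcp',(HR-[.6155,-.0507,.3438])@XG, .2388)
"
```

```text
[ 91.159 249.788 265.902   1.221] [ 48.465 206.49  212.101   1.34 ]
tcp 0.09469387672357193 0.2388
```

Call:
jog_arm(series=[{"slide": [1.5,-0.6,1],"turn": 0},{"slide": [3,-1.2,2],"turn": 0},{"slide": [3,-1.2,2],"turn": 0}])

```text
clock: 22.02
tool_pos: [0.6175, -0.0508, 0.3446]
eef_rot: [-90.0, 0.6, -7.0]
contact_force: [-10.2, 3.2, -2.1]
finger_gap: 0.0179
```

Call:
jog_arm(series=[{"slide": [-2.5,1,0],"turn": 0},{"slide": [-5,2,0],"turn": 0},{"slide": [-7.4,3,0],"turn": 0},{"slide": [-7.4,3,0],"turn": 0}])

```text
clock: 22.52
tool_pos: [0.6126, -0.0502, 0.3427]
eef_rot: [-90.0, 0.2, -7.0]
contact_force: [-5.6, 2.7, -2.5]
finger_gap: 0.0176
```

Call:
jog_arm(series=[{"slide": [-2.5,0.8,0],"turn": 0},{"slide": [-5,1.6,0],"turn": 0},{"slide": [-5,1.6,0],"turn": 0}])

```text
clock: 22.9
tool_pos: [0.6096, -0.0498, 0.3414]
eef_rot: [-90.0, -0.1, -7.0]
contact_force: [-4.2, 2.8, 0.8]
finger_gap: 0.0177
```

Call:
jog_arm(series=[{"slide": [-2,0.2,0],"turn": 0},{"slide": [-4.5,0.6,0],"turn": 0},{"slide": [-4.5,0.6,0],"turn": 0}])

```text
clock: 23.28
tool_pos: [0.6063, -0.0493, 0.3399]
eef_rot: [-90.0, -0.2, -6.9]
contact_force: [0.7, 1.0, -2.3]
finger_gap: 0.0178
```

```bash
python3 -c "
from h import *
s=camera('scene');cv2.imwrite('pics/s13r.png',s)
from tr import flow
flow('pics/s12r.png','pics/s13r.png',(255,140,350,220))
"
```

```text
[288. 152.] [-3.46 -0.25] [3.3]
[309. 143.] [-3.41 -0.11] [10.4]
[288. 169.] [ 0.08 -0.22] [3.2]
[330. 148.] [-0.65 -0.11] [4.7]
[306. 156.] [-2.75  1.13] [17.1]
[292. 158.] [-2.75  0.68] [26.9]
[301. 154.] [-3.88  1.74] [24.6]
[261. 171.] [-3.35 -0.39] [3.5]
[271. 181.] [-2.33  0.18] [15.4]
[305. 140.] [-3.75 -0.07] [7.9]
[266. 168.] [-3.27 -0.53] [3.]
[263. 183.] [-1.56  1.79] [14.5]
[276. 146.] [-3.34 -0.29] [2.3]
[259. 181.] [-1.74  1.61] [12.1]
[347. 204.] [-0.12  0.08] [1.1]
[257. 170.] [-3.47 -0.38] [3.1]
[255. 163.] [-3.46 -0.25] [3.]
[318. 150.] [-3.04 -0.19] [14.9]
[324. 147.] [-3.24  0.13] [16.4]
[331. 155.] [-0.44 -0.06] [2.1]
[311. 150.] [-2.34 -0.72] [16.]
[270. 176.] [-1.97  1.63] [12.8]
[284. 177.] [-2.95  0.97] [9.5]
[307. 150.] [-2.75  0.58] [18.5]
[343. 218.] [0.   0.01] [1.1]
[347. 210.] [-0.1  0.1] [1.]
[274. 186.] [-2.64  0.59] [12.8]
[258. 192.] [-0.22 -0.36] [2.3]
[272. 194.] [-1.45  0.07] [9.9]
[256. 198.] [-0.41  0.2 ] [1.6]
[275. 190.] [-2.63  0.89] [10.6]
[264. 219.] [-0.3  -0.15] [1.2]
[276. 178.] [-1.33 -0.09] [14.9]
[283. 154.] [-3.54 -0.19] [3.4]
[269. 164.] [-3.36 -0.43] [2.8]
[295. 165.] [ 14.15 -10.8 ] [24.7]
[276. 159.] [-3.89 -0.  ] [1.6]
[340. 178.] [-0.38 -0.48] [2.1]
[270. 152.] [-3.47 -0.21] [2.4]
[297. 158.] [-2.45  0.82] [30.9]
```

```bash
python3 -c "
import cv2,numpy as np
o=[]
for n in ('s12r','s13r'):
  s=cv2.imread(f'pics/{n}.png');o.append(cv2.resize(s[130:230,250:350],None,fx=4,fy=4,interpolation=cv2.INTER_CUBIC))
cv2.imwrite('pics/c13.png',np.hstack(o))"
```

```text
(no output)
```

View pics/c13.png

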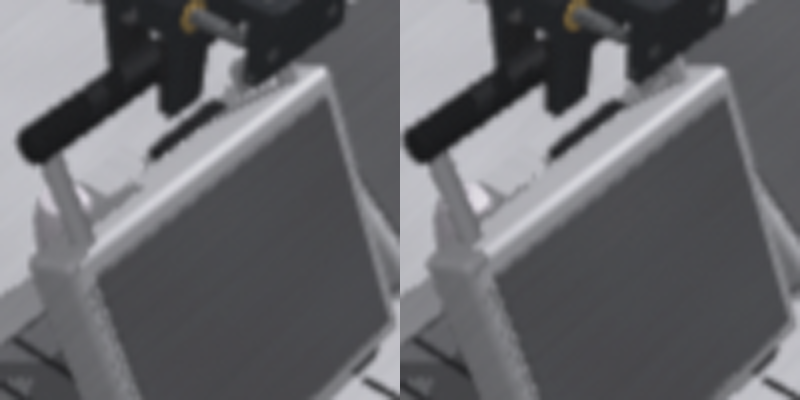

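Call:
jog_arm(series=[{"slide": [0,0,0],"turn": 0},{"slide": [0,0,0],"turn": 0},{"slide": [0,0,0],"turn": 0}], grip=0.6)

```text
clock: 23.7
tool_pos: [0.6055, -0.049, 0.3398]
eef_rot: [-90.0, -0.0, -6.9]
contact_force: [-0.1, -0.0, 0.4]
finger_gap: 0.035
```

```bash
python3 -c "
from h import *
s=camera('scene');cv2.imwrite('pics/s14r.png',s)
w=camera('wrist');cv2.imwrite('pics/w14.png',w)
print(get_obs()['tool_pos'])
o=[]
for n in ('s13r','s14r'):
  s=cv2.imread(f'pics/{n}.png');o.append(cv2.resize(s[130:230,250:350],None,fx=4,fy=4,interpolation=cv2.INTER_CUBIC))
cv2.imwrite('pics/c14.png',np.hstack(o))"
```

```text
[ 0.60537511 -0.04891304  0.33972871]
```

View pics/c14.png

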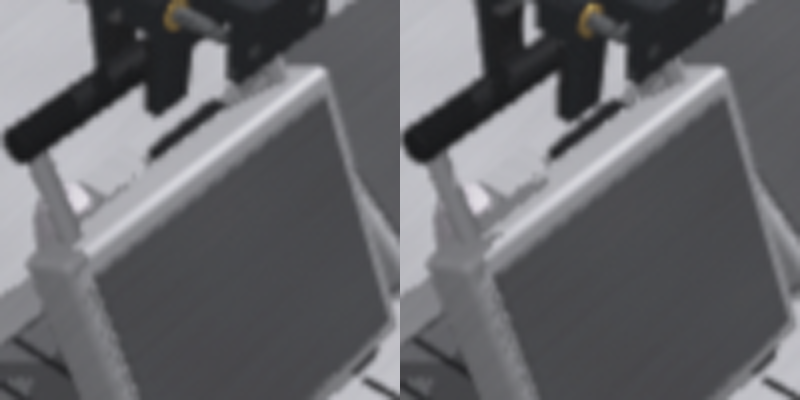

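View pics/w14.png

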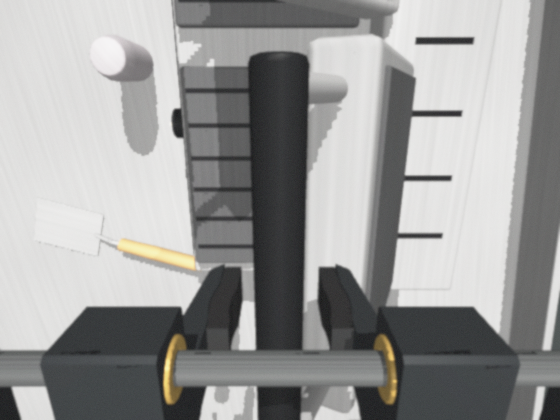

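Call:
jog_arm(series=[{"slide": [0,-20,0],"turn": 0},{"slide": [0,-55,0],"turn": 0},{"slide": [-10,-70,30],"turn": 0},{"slide": [-28,-70,80],"turn": 0},{"slide": [-46,-70,130],"turn": 0}])

```text
clock: 24.42
tool_pos: [0.5751, 0.087, 0.41]
eef_rot: [-90.0, -0.1, -7.0]
contact_force: [1.7, 0.1, -0.1]
finger_gap: 0.0352
```

Call:
jog_arm(series=[{"slide": [-16,5,45],"turn": 0},{"slide": [-32,20,90],"turn": 0},{"slide": [-44,40,122],"turn": 0},{"slide": [-44,40,122],"turn": 0}])

```text
clock: 24.92
tool_pos: [0.5442, 0.2157, 0.368]
eef_rot: [-90.0, 0.2, -6.6]
contact_force: [0.2, -1.1, 0.4]
finger_gap: 0.0358
```

```bash
python3 -c "
from h import *
print(onside((254.7,166.7),HR,-.095))
toolslide([.5465,.212,.282],-7)
cv2.imwrite('pics/w15.png',camera('wrist'))
toolslide([.5465,.212,.282],-7)
s=camera('scene');cv2.imwrite('pics/s15r.png',s)
cv2.imwrite('pics/s15.png',cv2.resize(s[30:260,220:420],None,fx=3,fy=2.6,interpolation=cv2.INTER_CUBIC))
"
```

```text
[101.065 241.628 261.912   1.175]
pos [0.5442 0.2157 0.368 ] rot [-89.99   0.23  -6.56] F [ 0.19 -1.14  0.44] gap 0.0358 t 24.925
slide mm [ 3.  86.  -3.5] turn 0.008
pos [0.5457 0.2131 0.3691] rot [-9.004e+01  7.000e-02 -6.780e+00] F [ 0.5  -0.82  0.59] gap 0.035 t 24.975
slide mm [ 1.  87.1 -0.9] turn 0.004
```

View pics/w15.png

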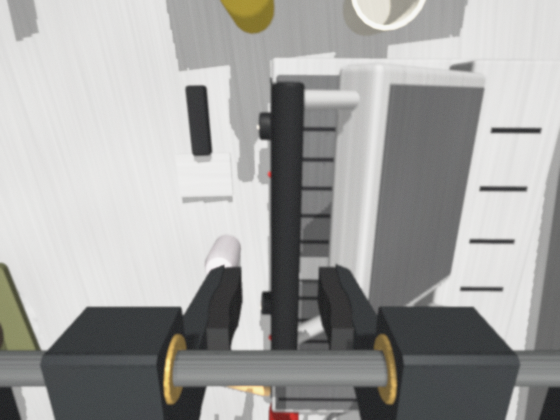

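View pics/s15.png

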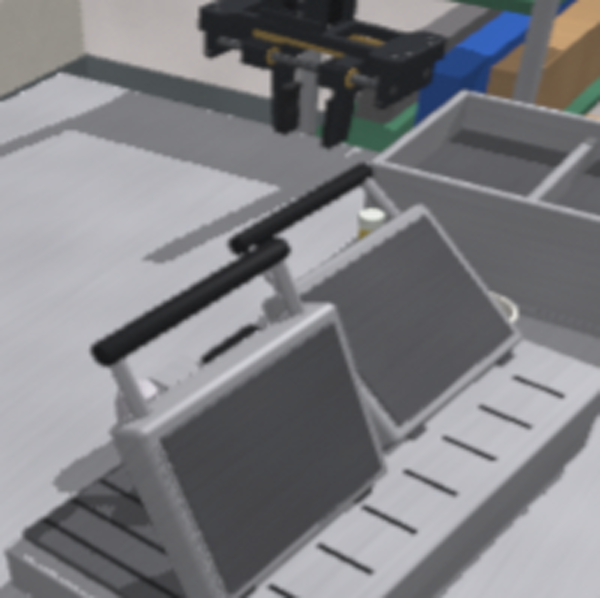

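```bash
python3 -c "
from h import *
o=get_obs();o['tool_pos']=np.array([.545,.214,.3687]);o['eef_rot']=np.array([-90,0,-6.7])
for z in (.275,.283):
  a=wristpt((288,84),z,o);b=wristpt((286,352),z,o);m=(a+b)/2;print(z,a.round(4),b.round(4),np.linalg.norm(a-b),'m',m.round(4), 'f',(HL-m)@XG)
"
```

```text
0.275 [0.5605 0.3017 0.275 ] [0.5383 0.1125 0.275 ] 0.19053122672129014 m [0.5494 0.2071 0.275 ] f 0.1916772138947635
0.283 [0.5603 0.3016 0.283 ] [0.5389 0.1192 0.283 ] 0.18361733031794042 m [0.5496 0.2104 0.283 ] f 0.1918743243380983
```

Call:
jog_arm(series=[{"slide": [3,25,-2],"turn": 0},{"slide": [5,55,-4],"turn": 0},{"slide": [5,80,-4],"turn": 0},{"slide": [5,92,-4],"turn": 0},{"slide": [5,92,-4],"turn": 0}])

```text
clock: 25.65
tool_pos: [0.5512, 0.2066, 0.2777]
eef_rot: [-90.0, -0.0, -7.0]
contact_force: [-0.9, 0.3, 0.6]
finger_gap: 0.0352
```

Call:
jog_arm(series=[{"slide": [0,0,0],"turn": 0},{"slide": [0,0,0],"turn": 0},{"slide": [0,0,0],"turn": 0}], grip=1.0, newtons=40)

```text
clock: 26.02
tool_pos: [0.5479, 0.208, 0.2783]
eef_rot: [-90.0, 0.3, -6.9]
contact_force: [-8.2, 0.4, 4.3]
finger_gap: 0.0181
```

Call:
jog_arm(series=[{"slide": [0,-2.5,0],"turn": 0},{"slide": [2,-5,0],"turn": 0},{"slide": [3.9,-7.2,0],"turn": 0}])

```text
clock: 26.4
tool_pos: [0.5532, 0.2073, 0.2842]
eef_rot: [-90.1, 0.2, -6.9]
contact_force: [-4.5, 0.7, -5.1]
finger_gap: 0.0182
```

Call:
jog_arm(series=[{"slide": [2.1,-2.2,0],"turn": 0},{"slide": [4.2,-4.3,0],"turn": 0},{"slide": [4.2,-4.3,0],"turn": 0}])

```text
clock: 26.78
tool_pos: [0.5568, 0.2069, 0.2879]
eef_rot: [-90.1, 0.3, -6.9]
contact_force: [-6.1, 1.4, -6.3]
finger_gap: 0.0183
```

```bash
python3 -c "
from h import *
cv2.imwrite('pics/s16r.png',camera('scene'))"
```

Call:
jog_arm(series=[{"slide": [2,-1.9,0],"turn": 0},{"slide": [4,-3.7,0],"turn": 0},{"slide": [4,-3.7,0],"turn": 0}])

```text
clock: 27.2
tool_pos: [0.5598, 0.2065, 0.2909]
eef_rot: [-90.1, 0.5, -6.9]
contact_force: [-6.2, 1.4, -9.1]
finger_gap: 0.018
```

```bash
python3 -c "
from h import *
cv2.imwrite('pics/s17r.png',camera('scene'))
o=[]
for n in ('s15r','s16r','s17r'):
  s=cv2.imread(f'pics/{n}.png');o.append(cv2.resize(s[90:180,290:400],None,fx=4,fy=4,interpolation=cv2.INTER_CUBIC))
cv2.imwrite('pics/c17.png',np.vstack(o[1:]))
from tr import flow
flow('pics/s16r.png','pics/s17r.png',(295,100,400,160))
"
```

```text
[323. 113.] [ 1.02 -0.62] [2.7]
[313. 120.] [0.06 0.06] [2.4]
[301. 126.] [ 1.02 -0.65] [3.]
[341. 101.] [ 0.61 -0.29] [8.5]
[347. 112.] [ 0.18 -0.05] [4.2]
[326. 116.] [ 1.06 -0.6 ] [2.6]
[330. 148.] [-0.   -0.04] [1.]
[342. 108.] [0.18 0.  ] [5.]
[305. 156.] [ 0.06 -0.04] [1.]
[309. 135.] [ 0.07 -0.05] [1.3]
[324. 102.] [ 1.02 -0.63] [1.5]
[300. 120.] [ 1.   -0.63] [3.5]
[391. 153.] [ 0.09 -0.05] [1.9]
[312. 102.] [ 0.92 -0.11] [3.8]
[316. 126.] [ 0.05 -0.01] [1.3]
[313. 109.] [ 0.87 -0.54] [3.5]
[352. 106.] [ 0.43 -0.12] [5.8]
[307. 122.] [ 0.7  -0.45] [4.9]
[363. 111.] [ 0.42 -0.2 ] [2.]
[322. 143.] [ 0.15 -0.04] [2.6]
[330. 155.] [-0. -0.] [0.4]
[340. 115.] [0.3  0.03] [3.7]
[332. 113.] [ 1.02 -0.5 ] [2.8]
[355. 110.] [ 0.82 -0.44] [2.9]
[314. 131.] [ 0.16 -0.18] [3.7]
[396. 106.] [ 0. -0.] [0.4]
[323. 139.] [ 0.39 -0.18] [4.1]
[312. 141.] [ 0.13 -0.09] [2.5]
[335. 105.] [ 0.66 -0.14] [6.1]
[321. 147.] [ 0.12 -0.05] [1.8]
[318. 137.] [ 0.31 -0.17] [4.3]
[305. 114.] [ 0.73 -0.45] [3.9]
[391. 148.] [ 0.04 -0.04] [1.4]
[309. 146.] [ 0.21 -0.13] [1.9]
[384. 143.] [0.32 0.2 ] [2.4]
[390. 158.] [0.21 0.07] [2.2]
[340. 121.] [-0.02  0.1 ] [1.]
[307. 150.] [ 0.22 -0.07] [1.9]
[309. 154.] [ 0.16 -0.08] [1.8]
[300. 156.] [-0.01  0.01] [0.4]
```

View pics/c17.png

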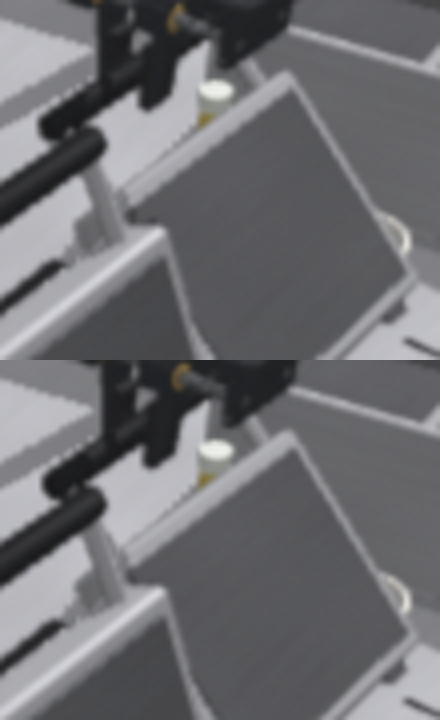

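Call:
jog_arm(series=[{"slide": [-4.4,4.6,0],"turn": 0},{"slide": [-8.7,9.2,0],"turn": 0},{"slide": [-13,13.9,0],"turn": 0},{"slide": [-17.3,18.7,0],"turn": 0}])

```text
clock: 27.75
tool_pos: [0.546, 0.2083, 0.2757]
eef_rot: [-90.0, -0.1, -6.9]
contact_force: [-7.7, -0.5, 8.5]
finger_gap: 0.0181
```

Call:
jog_arm(series=[{"slide": [-4.1,5.1,0],"turn": 0},{"slide": [-8.1,10.2,0],"turn": 0},{"slide": [-12,15.4,0],"turn": 0},{"slide": [-15.8,20.7,0],"turn": 0}])

```text
clock: 28.25
tool_pos: [0.5304, 0.2101, 0.255]
eef_rot: [-89.9, -0.1, -6.9]
contact_force: [-6.3, -0.9, 6.4]
finger_gap: 0.0182
```

Call:
jog_arm(series=[{"slide": [-4.2,5,0],"turn": 0},{"slide": [-8,10.2,0],"turn": 0},{"slide": [-11.5,15.6,0],"turn": 0},{"slide": [-14.8,21.1,0],"turn": 0}])

```text
clock: 28.75
tool_pos: [0.5167, 0.2119, 0.2327]
eef_rot: [-89.9, -0.2, -7.0]
contact_force: [-0.5, -1.8, 1.8]
finger_gap: 0.0178
```

Call:
jog_arm(series=[{"slide": [-3,5.8,0],"turn": 0},{"slide": [-5.9,11.6,0],"turn": 0},{"slide": [-8.6,17.5,0],"turn": 0},{"slide": [-11.3,23.4,0],"turn": 0}])

```text
clock: 29.25
tool_pos: [0.5049, 0.2133, 0.2086]
eef_rot: [-90.0, -0.1, -7.0]
contact_force: [3.4, -1.4, 0.1]
finger_gap: 0.0175
```

Call:
jog_arm(series=[{"slide": [-2,6,0],"turn": 0},{"slide": [-4,12,0],"turn": 0},{"slide": [-6,18.2,0],"turn": 0},{"slide": [-8,24.4,0],"turn": 0}])

```text
clock: 29.75
tool_pos: [0.4958, 0.2143, 0.1841]
eef_rot: [-90.0, 0.0, -6.9]
contact_force: [0.3, -2.0, 1.4]
finger_gap: 0.0172
```

Call:
jog_arm(series=[{"slide": [-1.7,6.3,0],"turn": 0},{"slide": [-3.3,12.6,0],"turn": 0},{"slide": [-4.8,18.9,0],"turn": 0},{"slide": [-6.2,25.2,0],"turn": 0}])

```text
clock: 30.25
tool_pos: [0.489, 0.2152, 0.1588]
eef_rot: [-90.0, 0.1, -6.9]
contact_force: [-3.2, -0.5, 1.8]
finger_gap: 0.017
```

Call:
jog_arm(series=[{"slide": [-1.4,6.4,0],"turn": 0},{"slide": [-2.7,12.8,0],"turn": 0},{"slide": [-3.7,19.2,0],"turn": 0},{"slide": [-4.5,25.7,0],"turn": 0}])

```text
clock: 30.75
tool_pos: [0.4845, 0.2157, 0.133]
eef_rot: [-90.0, 0.1, -6.9]
contact_force: [-4.0, 1.1, 1.4]
finger_gap: 0.0168
```

Call:
jog_arm(series=[{"slide": [-0.6,5,0],"turn": 0},{"slide": [-1,10,0],"turn": 0},{"slide": [-1.3,15,0],"turn": 0}])

```text
clock: 31.12
tool_pos: [0.4831, 0.2159, 0.1181]
eef_rot: [-90.0, 0.1, -6.9]
contact_force: [-6.0, 0.4, 2.9]
finger_gap: 0.0168
```

Call:
jog_arm(series=[{"slide": [-0.5,3,0],"turn": 0},{"slide": [-1,6,0],"turn": 0},{"slide": [-1,9,0],"turn": 0}])

```text
clock: 31.5
tool_pos: [0.4826, 0.2159, 0.1093]
eef_rot: [-90.0, 0.1, -6.9]
contact_force: [-6.0, 0.8, 1.7]
finger_gap: 0.0168
```

Call:
jog_arm(series=[{"slide": [0,2.5,0],"turn": 0},{"slide": [0,5,0],"turn": 0},{"slide": [0,5,0],"turn": 0}])

```text
clock: 31.88
tool_pos: [0.4824, 0.216, 0.1041]
eef_rot: [-90.0, 0.1, -6.9]
contact_force: [-5.2, 0.3, 1.0]
finger_gap: 0.0165
```

Call:
jog_arm(series=[{"slide": [-0.5,2,0],"turn": 0},{"slide": [-0.5,4,0],"turn": 0},{"slide": [-0.5,4,0],"turn": 0}])

```text
clock: 32.25
tool_pos: [0.4824, 0.2159, 0.1004]
eef_rot: [-90.0, 0.0, -6.9]
contact_force: [-5.2, -0.2, 1.7]
finger_gap: 0.0163
```

```bash
python3 -c "
from h import *
s=camera('scene');cv2.imwrite('pics/s18r.png',s)
cv2.imwrite('pics/s18.png',cv2.resize(s[60:240,230:430],None,fx=3.5,fy=3.2,interpolation=cv2.INTER_CUBIC))
cv2.imwrite('pics/w18.png',camera('wrist'))"
```

```text
(no output)
```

View pics/s18.png

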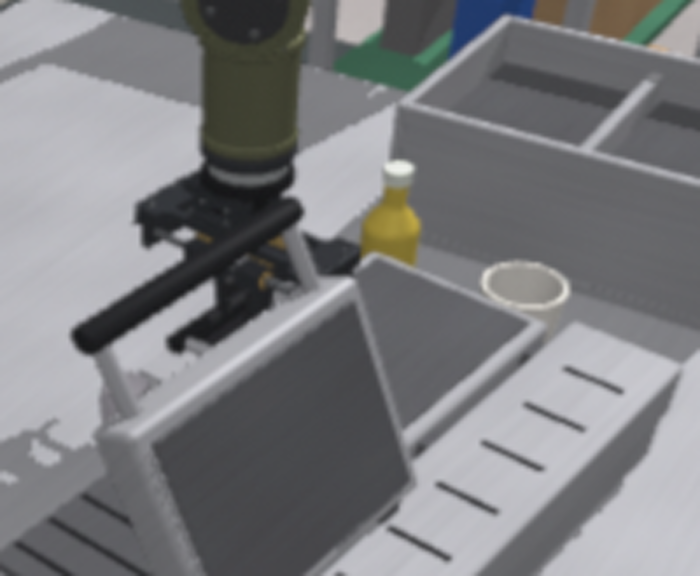

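View pics/w18.png

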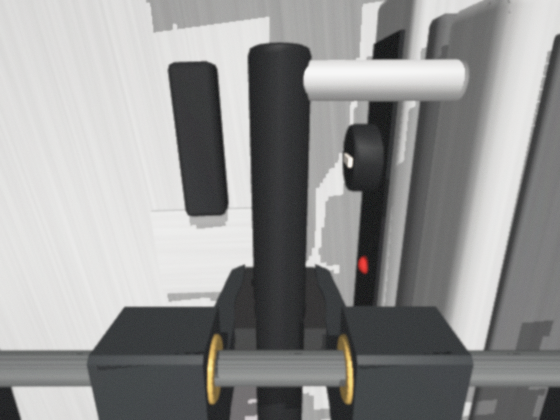

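```bash
python3 -c "
from h import *
for v in (165.5,166.9,168): print(onside((280.5,v),HL,-.095))
im=cv2.imread('pics/w18.png').max(2)
for v in (85,130,170,200,230):
  r=im[v,235:325].astype(int); print(v,235+np.flatnonzero(r<135)[[0,-1]])
im=cv2.imread('pics/w3.png').max(2)
for v in (85,130,170,200,230):
  r=im[v,235:325].astype(int); print(v,235+np.flatnonzero(r<135)[[0,-1]])
"
```

```text
[2.55111e+02 1.52190e+01 2.55565e+02 6.00000e-02]
[2.55174e+02 1.01420e+01 2.55376e+02 4.00000e-02]
[2.55224e+02 6.12900e+00 2.55298e+02 2.40000e-02]
85 [249 303]
130 [250 309]
170 [251 308]
200 [252 307]
230 [253 306]
85 [253 308]
130 [253 324]
170 [255 324]
200 [256 324]
230 [256 324]
```

Call:
jog_arm(series=[{"slide": [-0.5,2,0],"turn": 0},{"slide": [-0.5,4,0],"turn": 0},{"slide": [-0.5,5,0],"turn": 0}])

```text
clock: 32.72
tool_pos: [0.4824, 0.2159, 0.0956]
eef_rot: [-90.0, -0.0, -6.9]
contact_force: [-4.9, 0.6, 2.3]
finger_gap: 0.0164
```

Call:
jog_arm(series=[{"slide": [0,2,0],"turn": 0},{"slide": [0,4,0],"turn": 0},{"slide": [0,4,0],"turn": 0}])

```text
clock: 33.1
tool_pos: [0.4824, 0.216, 0.0917]
eef_rot: [-90.0, -0.0, -6.9]
contact_force: [-3.5, -0.2, 3.4]
finger_gap: 0.0164
```

Call:
jog_arm(series=[{"slide": [0,2,0],"turn": 0},{"slide": [0,4,0],"turn": 0},{"slide": [0,5,0],"turn": 0}])

```text
clock: 33.48
tool_pos: [0.4826, 0.2159, 0.087]
eef_rot: [-90.0, -0.0, -6.9]
contact_force: [-4.5, 0.3, 8.7]
finger_gap: 0.0166
```

```bash
python3 -c "
from h import *
s=camera('scene');cv2.imwrite('pics/s19r.png',s)
from tr import flow
flow('pics/s18r.png','pics/s19r.png',(275,120,390,200))
w=camera('wrist');cv2.imwrite('pics/w19.png',w);im=w.max(2)
for v in (85,130,170,200,230):
  r=im[v,235:325].astype(int); print(v,235+np.flatnonzero(r<135)[[0,-1]])
"
```

```text
[285. 133.] [-0.62  3.94] [11.5]
[290. 148.] [-0.31  0.24] [5.2]
[312. 120.] [0.24 0.08] [20.3]
[280. 133.] [-0.5   3.98] [11.3]
[330. 148.] [ 0.31 -0.  ] [7.7]
[317. 134.] [-0.38  3.13] [18.]
[281. 169.] [0.2  3.33] [7.9]
[367. 198.] [ 0. -0.] [0.4]
[284. 166.] [0.53 3.02] [13.4]
[380. 186.] [0. 0.] [0.3]
[281. 140.] [-2.52  2.87] [25.]
[278. 166.] [0.17 3.42] [4.9]
[346. 198.] [ 0. -0.] [0.6]
[316. 126.] [ 0.27 -0.39] [8.1]
[379. 161.] [-0.2   0.15] [2.7]
[290. 155.] [-0.02  2.75] [12.7]
[333. 143.] [0.13 0.4 ] [14.7]
[276. 135.] [-0.47  3.65] [19.8]
[309. 152.] [-0.71  0.87] [14.4]
[290. 167.] [-3.31  2.95] [18.5]
[330. 155.] [-0.01  0.01] [0.5]
[369. 144.] [-0.01  0.02] [0.6]
[344. 194.] [0. 0.] [0.7]
[314. 148.] [0.   0.61] [10.8]
[321. 145.] [-0.07 -0.06] [2.9]
[275. 179.] [-0.07  0.02] [2.7]
[327. 133.] [-2.56  3.23] [7.4]
[306. 145.] [-0.1  3.5] [6.3]
[287. 171.] [-1.09  2.46] [17.1]
[304. 149.] [-1.9   2.91] [12.6]
[384. 161.] [-0.14  0.11] [1.7]
[310. 135.] [-0.08  0.62] [9.8]
[333. 138.] [-0.59  2.02] [16.9]
[323. 134.] [-0.63  3.34] [15.]
[337. 140.] [0.   1.12] [7.4]
[332. 134.] [-1.69  2.99] [12.3]
[346. 125.] [ 0. -0.] [0.3]
[350. 198.] [0.01 0.  ] [0.7]
[389. 151.] [-0. -0.] [0.3]
[300. 140.] [-0.98  3.08] [11.5]
85 [249 302]
130 [250 309]
170 [251 308]
200 [252 307]
230 [253 307]
```

Call:
jog_arm(series=[{"slide": [0,1.5,0],"turn": 0},{"slide": [0,3,0],"turn": 0},{"slide": [0,3,0],"turn": 0}])

```text
clock: 33.95
tool_pos: [0.4827, 0.2159, 0.0842]
eef_rot: [-90.0, -0.1, -6.9]
contact_force: [-3.9, 0.0, 9.3]
finger_gap: 0.0161
```

Call:
jog_arm(series=[{"slide": [0,-2,0],"turn": 0},{"slide": [0,-4,0],"turn": 0},{"slide": [0,-6,0],"turn": 0},{"slide": [0,-7,0],"turn": 0}])

```text
clock: 34.45
tool_pos: [0.4824, 0.216, 0.0907]
eef_rot: [-90.0, -0.0, -6.9]
contact_force: [-2.7, -0.7, 2.8]
finger_gap: 0.0164
```

Call:
jog_arm(series=[{"slide": [-0.5,-2.2,0],"turn": 0},{"slide": [-0.5,-2.2,0],"turn": 0}])

```text
clock: 34.7
tool_pos: [0.4824, 0.216, 0.0929]
eef_rot: [-90.0, -0.1, -7.0]
contact_force: [-1.0, -0.3, 0.2]
finger_gap: 0.0163
```

Call:
jog_arm(series=[{"slide": [0,0,0],"turn": 0},{"slide": [0,0,0],"turn": 0},{"slide": [0,0,0],"turn": 0}], grip=0.55)

```text
clock: 35.08
tool_pos: [0.4822, 0.2161, 0.0929]
eef_rot: [-90.0, -0.0, -6.9]
contact_force: [0.1, 0.1, -0.2]
finger_gap: 0.0393
```

Call:
jog_arm(series=[{"slide": [0,-10,0],"turn": 0},{"slide": [0,-35,0],"turn": 0},{"slide": [0,-75,0],"turn": 0},{"slide": [0,-120,0],"turn": 0}])

```text
clock: 35.58
tool_pos: [0.4815, 0.2159, 0.2144]
eef_rot: [-90.0, 0.0, -6.9]
contact_force: [0.6, 0.6, 0.0]
finger_gap: 0.0394
```

```bash
python3 -c "
from h import *
o=get_obs();print(o['tool_pos'],o['eef_rot'])
w=camera('wrist');cv2.imwrite('pics/w20.png',w)"
```

```text
[0.4814652  0.21586417 0.2143515 ] [-9.00118292e+01  2.17598033e-02 -6.93488504e+00]
```

View pics/w20.png

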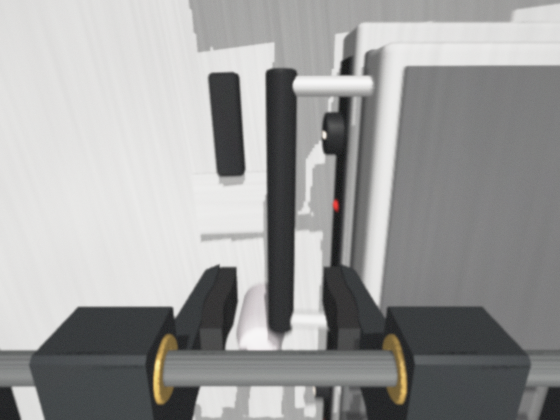

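Call:
jog_arm(series=[{"slide": [-10,-30,10],"turn": 0},{"slide": [-40,-50,30],"turn": 0},{"slide": [-70,-60,70],"turn": 0},{"slide": [-90,-60,120],"turn": 0},{"slide": [-100,-60,170],"turn": 0}])

```text
clock: 36.25
tool_pos: [0.4018, 0.3985, 0.2738]
eef_rot: [-89.9, -0.0, -6.9]
contact_force: [1.4, -0.1, 0.7]
finger_gap: 0.0394
```

Call:
jog_arm(series=[{"slide": [-5,0,40],"turn": 0},{"slide": [-15,0,80],"turn": 0},{"slide": [-30,0,110],"turn": 0},{"slide": [-30,0,110],"turn": 0}])

```text
clock: 36.75
tool_pos: [0.384, 0.5127, 0.2727]
eef_rot: [-89.9, 0.1, -6.6]
contact_force: [-0.5, -0.7, -0.1]
finger_gap: 0.0396
```

```bash
python3 -c "
from h import *
s=camera('scene');cv2.imwrite('pics/s21r.png',s)
cv2.imwrite('pics/s21.png',cv2.resize(s[80:310,150:430],None,fx=2.8,fy=2.6,interpolation=cv2.INTER_CUBIC))
t=camera('top');cv2.imwrite('pics/t21r.png',t)
cv2.imwrite('pics/t21.png',cv2.resize(t[90:360,70:420],None,fx=2.2,fy=2.2,interpolation=cv2.INTER_CUBIC))
print(get_obs()['tool_pos'])"
```

```text
[0.38668231 0.50886898 0.27296702]
```

View pics/s21.png

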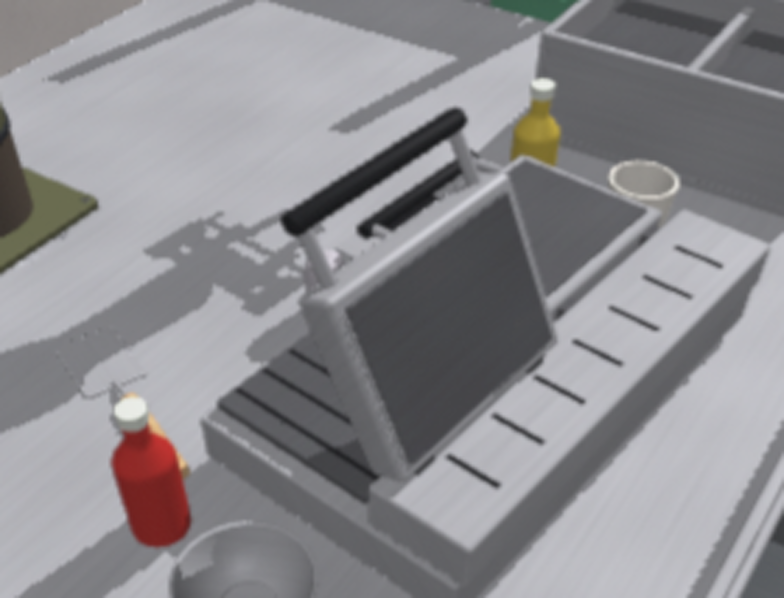

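View pics/t21.png

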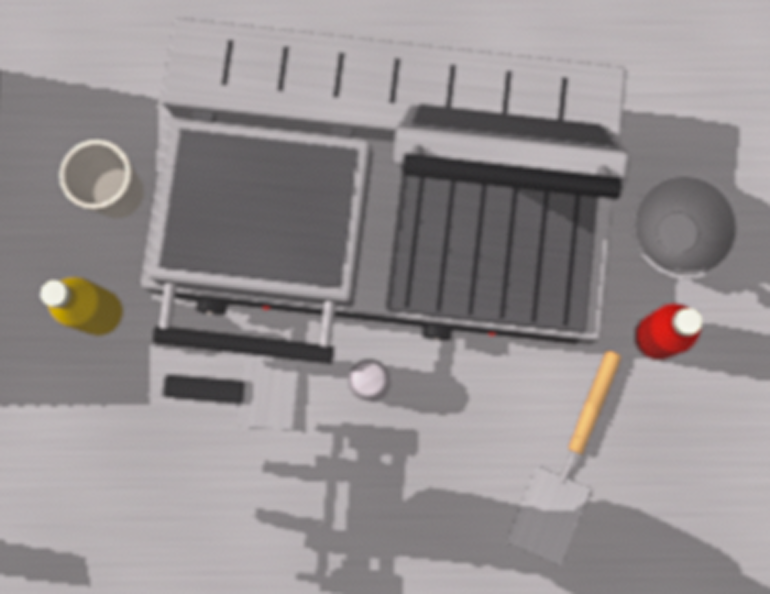

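```bash
python3 -c "
from h import *
S=lambda p:np.array([150+(p[0]+.5)/2.8-.5,80+(p[1]+.5)/2.6-.5]);T=lambda p:(np.array(p)+.5)/2.2-.5+[70,90]
print('L scene',onside(S((365,230)),HL,-.095),'tri',tri(('top',T((333,355))),('scene',S((365,230)))))
for a,b in (((621,187),(292,222)),((405,164),(458,120))):
  X,e=tri(('top',T(a)),('scene',S(b)));f=(HR-X)@XG;print('R',X.round(4),np.round(e,1),f,np.arctan2(X[2]-.105,f))
print('L f top',[(HL-onz('top',T(p),.105))@XG for p in ((153,336),(333,355))])
A=cv2.imread('pics/top0.png');B=cv2.imread('pics/t21r.png')
"
```

```text
L scene [2.56994e+02 4.65800e+00 2.57036e+02 1.80000e-02] tri (array([0.47131853, 0.12682741, 0.1075281 ]), [np.float64(1.164433784583514), np.float64(1.1644337845835158)])
R [ 0.5943 -0.1399  0.3477] [0.5 0.5] 0.10482008190206421 1.1631315594562313
R [0.6166 0.0453 0.3422] [0.2 0.2] 0.10533167098873233 1.1528688532448845
L f top [np.float64(0.26206830340125925), np.float64(0.260067003674014)]
```

```bash
python3 -c "
from bench import *
print(close_job())"
```

```text
the job is handed in; nothing more can be done
None
```

The job is handed in. The right lid was the free one and stands fully open. The left lid was the binding one and is shut again. Both bars are released, and the arm has backed off to the side, touching nothing. It took about 37 s.

- **Left lid, up:** It stopped at about 0.75–0.79 rad. The pull rose past 10 N (peaking at about 14 N along the arc) while the lid hardly moved in the images.
- **Right lid, open:** It went to its stop, read at 1.15–1.16 rad afterwards.
- **Left lid, shut:** With the right lid open, I lifted the left one to its stop again at about 11 N. I then swung it down until it pressed shut at about 9 N. It read 0.018 rad afterwards. My camera angles ran about 0.017 rad high against the other estimates, so I take that as shut.

**What did not go cleanly:**
- **Sag on release:** The left lid dropped about 0.05 rad when I first let it go, for a reason I did not establish. That is why I lifted it again before closing it.
- **Pad slip:** The bars slid up to about 16 mm in the pads while the left lid was first being raised.
- **Sideways force:** Small arc errors on the right bar put brief force towards or away from the hinge on it. The total force reached about 20 N once, at the 20 N limit. I corrected it at once, and the force along the arc stayed at about 10 N or less.

In the last top view, the shaker, bottles, bowl, cup, turner and scraper showed no visible movement from the first picture.

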